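# Return the check weights to their stand in order of size

## Task

The balance has been checked and its four steel check weights are still standing about on the worktop. Put them back in their wooden stand in order of size, the largest in the widest recess, down to the smallest in the narrowest, each standing upright right down on the floor of its own recess. Keep every weight upright all the way, and leave the glass beaker and the timer where they are.

Things in the scene. Friction and masses are not known exactly. Their poses are not given: they have to be found in the camera images.
- weight_500g: The largest of four bare stainless steel check weights: an upright round body 38 mm in diameter with a narrow neck and a round knob on top; 61 mm tall over all, the body up to 40 mm, the knob 33 mm in diameter; 0.50 kg. It stands on its flat foot on the worktop. Origin: centre of its foot; z up along its axis. It is round, so its yaw does not matter.
- weight_200g: The second largest of four bare stainless steel check weights: an upright round body 28 mm in diameter with a narrow neck and a round knob on top; 46 mm tall over all, the body up to 29.5 mm, the knob 24 mm in diameter; 0.20 kg. It stands on its flat foot on the worktop. Origin: centre of its foot; z up along its axis. It is round, so its yaw does not matter.
- weight_100g: The second smallest of four bare stainless steel check weights: an upright round body 22 mm in diameter with a narrow neck and a round knob on top; 37 mm tall over all, the body up to 24 mm, the knob 19 mm in diameter; 0.10 kg. It stands on its flat foot on the worktop. Origin: centre of its foot; z up along its axis. It is round, so its yaw does not matter.
- weight_20g: The smallest of four bare stainless steel check weights: an upright round body 13 mm in diameter with a narrow neck and a round knob on top; 22 mm tall over all, the body up to 13 mm, the knob 11.6 mm in diameter; 0.02 kg. It stands on its flat foot on the worktop. Origin: centre of its foot; z up along its axis. It is round, so its yaw does not matter.
- recess_500g: The widest of four round grey recesses in line along a fixed wooden stand (248 x 92 mm, rims 26 mm above the worktop, lying at any yaw): at one end, 63 mm from the next one. Bore 48 mm wide, flared over its upper 5 mm to 54 mm at the rim; 12 mm deep from rim to floor. Origin: centre of its floor; x along the row to the narrow end, z up.
- recess_200g: The second widest of four round grey recesses in line along a fixed wooden stand (248 x 92 mm, rims 26 mm above the worktop, lying at any yaw): 63 mm from the widest and 55 mm from the next narrower. Bore 38 mm wide, flared over its upper 5 mm to 44 mm at the rim; 11 mm deep from rim to floor. Origin: centre of its floor; x along the row to the narrow end, z up.
- recess_100g: The second narrowest of four round grey recesses in line along a fixed wooden stand (248 x 92 mm, rims 26 mm above the worktop, lying at any yaw): 55 mm from the next wider and 47.5 mm from the narrowest. Bore 32 mm wide, flared over its upper 5 mm to 38 mm at the rim; 10 mm deep from rim to floor. Origin: centre of its floor; x along the row to the narrow end, z up.
- recess_20g: The narrowest of four round grey recesses in line along a fixed wooden stand (248 x 92 mm, rims 26 mm above the worktop, lying at any yaw): at the other end, 47.5 mm from the next one. Bore 23 mm wide, flared over its upper 5 mm to 29 mm at the rim; 9 mm deep from rim to floor. Origin: centre of its floor; x along the row to the narrow end, z up.
- beaker: Glass beaker, part filled, 66 mm wide, 85 mm tall, standing loose on the worktop behind the work; not part of the job. Origin: centre of its underside.
- bench_timer: Small pale bench timer with keys, 62 x 68 x 20 mm, lying loose on the worktop to the right of the weights; not part of the job. Origin: centre of its underside.
Not all that is in view belongs to the job. Leave any green or red look-alike of the weight_200g alone. Leave any pink look-alike of the weight_100g alone.

How it is judged:
By the outcome, as a careful person would: the job done as asked, in the order asked, and still so for the second after the job is handed in, with the robot touching nothing.
It also fails if it takes over 106 s, if anything falls off the work surface, if the arm or the gripper's body presses on something with over 40 N, if the wrist force passes 120 N, or if a joint passes its speed limit or range.

## Robot

A 6-joint arm with a two-finger parallel gripper is mounted at the origin on a cart in front of the work surface, level with it; the furniture and walls round the work are solid. World frame = base frame: x ahead of the robot, y to its left, z up, the work surface at z = 0. Lengths are in mm, angles in rad, forces in N, time in s.
With the tool pointing down it reaches from about 350 to 1000 mm from the base axis. Payload 7.1 kg.
Tool frame: the origin (TCP) lies midway between the tips of the shut fingers; the grasp point (between the pads) lies 19 mm behind it (bot.hold_point_z is the distance from the TCP to the grasp point, in mm); z points along the fingers, y is the direction in which the jaws open and shut (so a half turn about z gives the same grasp; the last joint's range is limited). The gripper opens to 85 mm and grips with 20 to 120 N. Pads are 22 mm wide; open, the fingers measure 114 mm over their backs; the gripper's body (76 mm by 85 mm) begins 54 mm behind the grasp point. The pads swing forward as they close: fully open they stand 13 mm farther back than shut.
Start: joints at [1.277, 0.423, 1.63, -0, 1.089, -0.019], TCP at [169.565, 601.542, 231.319] pointing down, gripper open.
Joint ranges: [-3, 3], [-0.9, 2.11], [0.09, 2.58], [-1.31, 4.45], [0.11, 2.69], [-2.54, 2.54]. Speed limits (rad/s): [2.39, 2.39, 3.01, 3.14, 3.14, 3.14].

## Interface

Orientations are given as a unit quaternion [w, x, y, z].
In Python, from station import bot gives the robot as it stands.
- The arm moves only by the tool play_rows, never from a script. Its argument "motion" is a list that holds one entry, the list of rows, each a list of 6 numbers: the shift along the tool's x, y, z in m, then the turn, a rotation vector about the tool's x, y, z in rad. A call has exactly 5 rows; each row shifts and turns the pose as measured when the row begins, along the tool's axes as they then stand; what a row does not reach is not made up. A row lasts 1/10 s, in which the tool goes at most 50 mm and 8.59 degrees, less where a joint would pass 70% of its speed; a pose out of reach is approached as far as the arm can. A call is refused whole if a number of a shift passes 0.05 or a number of a turn 0.15, either way. A call with a gripper value outside its range is refused whole. "fingers" is the closure in counts, from 0 (fully open) to 255 (shut), set as the call begins (left out, the last holds). The fingers move at their own pace and stop on an object; the grip force is fixed at half the most. Time passes only in rows, so rows that do not move let the fingers close, or fill a call up. It gives the time, the measured TCP pose, the force and the opening at its end, in the units of the state.
- bot.sense(): the state, without advancing time (a new reading comes with each control period).
- bot.camera(name): name is "side" or "top" or "wrist"; returns the picture (384x512x3 uint8, red, green, blue); there is no depth.
- bot.get_calibration(name): a dict with "fx", "fy", "cx", "cy" (pixels), "k1" (the pictures are not rectified: a ray, as slopes to the right and down, at radius r is drawn at 1 + k1 r^2 times it, then the intrinsics apply), "pose" (4x4, takes a point from camera to world coordinates); the wrist camera has in their place "hand_eye" (4x4, takes a point from camera to tool coordinates, whose origin is the TCP and whose axes are the flange's). Camera axes: x right, y down, z forward; pixel columns grow to the right and rows downward; lengths in mm; the calibration is good to about 2 mm. A picture is of the moment at which its call begins: read the wrist's pose just before it. get_calibration takes no time and is no camera call.
- bot.close_job(): hands the job in, once; it reports no verdict.
The state is a dict: "time_s": time; "joints": joint angles; "dq": joint speeds; "tau": joint torques, N m; "eef_pos": TCP position; "ee_rot": TCP orientation; "force": force on the tool from outside, world axes, zero at the start; "moment": the same for the moment, N m; "finger_gap": opening from 0.0 (shut) to 1.0 (fully open).
Only numpy, scipy, OpenCV 4.12 (cv2) and the standard library are available. Lean on these libraries where they do the work, as an engineer would, in place of code of your own. Each camera call takes 0.05 s, during which the arm holds its last target.

## Working session

There is one attempt and no reset: what is moved stays moved. The work goes in short steps, Python scripts to look and compute and a tool call to move; the robot and the scene stay as the last step left them, time stands still between calls to the robot, and variables do not carry over. Pictures are saved under pics/ and viewed, and the job is handed in when it is done.

Besides the shell and the picture viewer there is one more tool, called after "Emit:" as name(argument=value, ...) on one line, values as JSON. play_rows: Moves the arm, as the interface text tells. Its arguments: {"type":"object","properties":{"motion":{"type":"array"},"fingers":{"type":"number"}},"required":["motion"]}

```bash
mkdir -p pics; ls; python3 - <<'E'
from station import bot
import cv2
for n in ["top","side","wrist"]:
    s=bot.sense()
    im=bot.camera(n); cv2.imwrite(f"pics/{n}0.png",im[:,:,::-1])
    c=bot.get_calibration(n); print(n,c)
print(s)
E
```

```text
pics
top {'fx': 402.1258256355962, 'fy': 402.1258256355962, 'cx': 255.65937784514693, 'cy': 192.86278518767247, 'k1': -0.14659771710342914, 'pose': array([[-3.87984913e-03, -9.81185781e-01,  1.93026966e-01,
         3.33530757e+02],
       [-9.99952723e-01,  5.52781881e-03,  7.99966732e-03,
        -1.86635586e+01],
       [-8.91617792e-03, -1.92986802e-01, -9.81160841e-01,
         1.33426618e+03],
       [ 0.00000000e+00,  0.00000000e+00,  0.00000000e+00,
         1.00000000e+00]])}
side {'fx': 362.5261757524509, 'fy': 362.5261757524509, 'cx': 256.1146774495785, 'cy': 186.54413888066614, 'k1': -0.012034793665311998, 'pose': array([[ 9.98355376e-01, -1.28156965e-04, -5.73282299e-02,
         6.20539527e+02],
       [ 5.08255844e-02, -4.60615698e-01,  8.86143295e-01,
        -8.79195148e+02],
       [-2.65198481e-02, -8.87599663e-01, -4.59851645e-01,
         5.14024597e+02],
       [ 0.00000000e+00,  0.00000000e+00,  0.00000000e+00,
         1.00000000e+00]])}
wrist {'fx': 330.4822690549359, 'fy': 330.4822690549359, 'cx': 255.36976879935006, 'cy': 193.33546271541832, 'k1': 0.0022303
[... 331 characters left out ...]
000e+00,
         1.00000000e+00]])}
{'time_s': 0.1, 'joints': array([ 1.27700047e+00,  4.23784658e-01,  1.63063674e+00, -3.40524904e-05,
        1.08860751e+00, -1.89865983e-02]), 'dq': array([ 0.00056224, -0.00194401, -0.00120099, -0.00059694, -0.00088824,
        0.00059443]), 'tau': array([ 6.71696444e-05, -5.58420110e+01, -2.82445693e+01,  1.76327143e-05,
        2.96602615e-03,  1.07349274e-05]), 'eef_pos': array([169.4295951 , 601.06431072, 230.60169203]), 'ee_rot': array([-9.69561110e-05,  1.36964801e-01,  9.90575654e-01, -7.11710513e-04]), 'force': array([ 0.2414543 , -0.00759093,  0.23993088]), 'moment': array([0.03480744, 0.00162829, 0.0408585 ]), 'finger_gap': 1.0010144168082178}
```

View pics/top0.png

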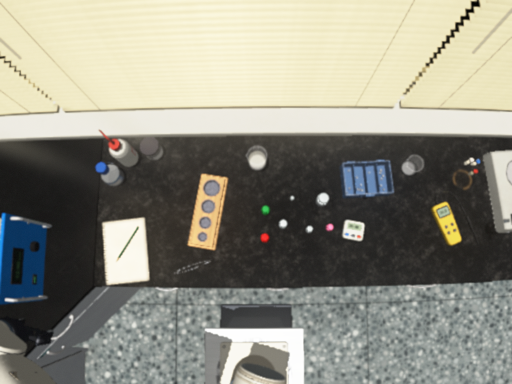

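View pics/side0.png

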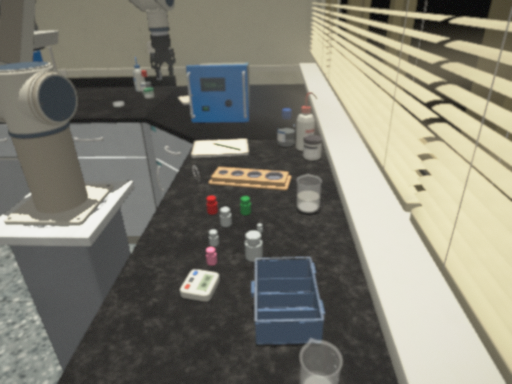

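View pics/wrist0.png

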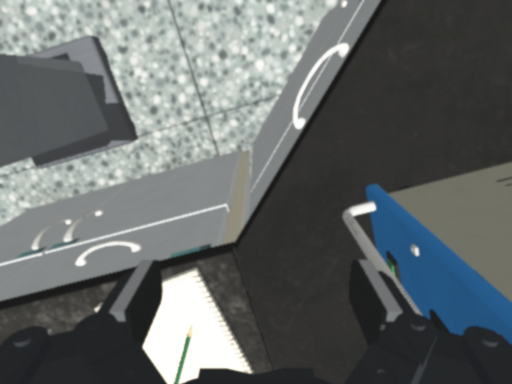

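```bash
cat > h.py <<'E'
from station import bot
import numpy as np, cv2
from scipy.spatial.transform import Rotation as R
def rot(q): return R.from_quat([q[1],q[2],q[3],q[0]])
def T(s):
    M=np.eye(4); M[:3,:3]=rot(s['ee_rot']).as_matrix(); M[:3,3]=s['eef_pos']; return M
def K(c): return np.array([[c['fx'],0,c['cx']],[0,c['fy'],c['cy']],[0,0,1.]]), np.array([c['k1'],0,0,0,0.])
def pose(n,s=None):
    c=bot.get_calibration(n)
    return c, (c['pose'] if 'pose' in c else T(s)@c['hand_eye'])
def toplane(n,uv,z,s=None):
    c,P=pose(n,s); k,d=K(c)
    p=cv2.undistortPoints(np.array(uv,float).reshape(-1,1,2),k,d).reshape(-1,2)
    r=np.c_[p,np.ones(len(p))]@P[:3,:3].T; o=P[:3,3]
    return o+r*((np.broadcast_to(z,len(p))-o[2])/r[:,2])[:,None]
def proj(n,X,s=None):
    c,P=pose(n,s); k,d=K(c); I=np.linalg.inv(P)
    return cv2.projectPoints(np.array(X,float).reshape(-1,1,3),cv2.Rodrigues(I[:3,:3])[0],I[:3,3],k,d)[0].reshape(-1,2)
E
python3 - <<'E'
from h import *
im=cv2.imread('pics/top0.png')
cv2.imwrite('pics/topc.png',cv2.resize(im[140:260,180:380],None,fx=4,fy=4,interpolation=cv2.INTER_CUBIC))
for n,uv,z in [('r500',(211,188),26),('r200',(208,205),26),('r100',(205,221),26),('r20',(203,237),26),('500',(322,199),50),('200',(283,224),35),('100',(309,229),25),('20',(292,198),15),('g',(265,210),35),('r',(264,238),35),('p',(329,227),25),('beak',(257,158),40),('timer',(353,230),20)]:
    print(n,toplane('top',[uv],z).round(0))
E
```

```text
r500 [[608. 141.  26.]]
r200 [[551. 150.  26.]]
r100 [[498. 159.  26.]]
r20 [[445. 164.  26.]]
500 [[ 565. -224.   50.]]
200 [[486. -96.  35.]]
100 [[ 470. -182.   25.]]
20 [[ 575. -129.   15.]]
g [[532. -38.  35.]]
r [[441. -34.  35.]]
p [[ 476. -248.   25.]]
beak [[707. -13.  40.]]
timer [[ 465. -328.   20.]]
```

View pics/topc.png

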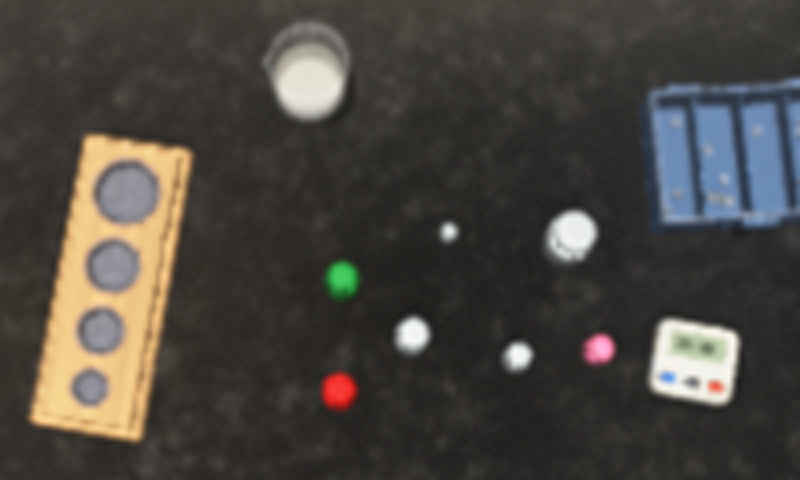

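```bash
cat >> h.py <<'E'
def yawR(th): # jaw(tool y)=(-sin? ) tool x=(-cos th, sin th,0), y=(sin th,cos th,0), z=(0,0,-1)
    c,s=np.cos(th),np.sin(th)
    return np.array([[-c,s,0],[s,c,0],[0,0,-1.]])
def plan(target,th=0.14):
    s=bot.sense(); Rm=rot(s['ee_rot']).as_matrix()
    d=np.array(target)-s['eef_pos']
    rv=R.from_matrix(Rm.T@yawR(th)).as_rotvec()
    print('t',s['time_s'],'pos',s['eef_pos'].round(1),'F',s['force'].round(1),'gap',round(s['finger_gap'],3))
    print('  tool shift mm (cur axes)',(Rm.T@d).round(1),' (target axes)',(yawR(th).T@d).round(1),'turn',rv.round(3))
E
python3 -c "
from h import *
plan([470,-40,230])"
```

```text
t 0.15 pos [169.4 601.1 230.7] F [ 0.  -0.1  0.1] gap 1.002
  tool shift mm (cur axes) [-463.3 -535.5    1.4]  (target axes) [-387.1 -592.9    0.7] turn [-0.001 -0.    -0.135]
```

Emit:
play_rows(motion=[[[-0.03,-0.036,0,0,0,-0.135],[-0.027,-0.041,0,0,0,0],[-0.027,-0.041,0,0,0,0],[-0.027,-0.041,0,0,0,0],[-0.027,-0.041,0,0,0,0]]], fingers=90)

```text
time_s: 0.65
eef_pos: [273.5, 380.2, 228.9]
ee_rot: [-0.0, 0.063, 0.998, 0.0]
force: [0.3, 0.3, -0.2]
finger_gap: 0.65
```

Emit:
play_rows(motion=[[[-0.027,-0.041,0,0,0,0],[-0.027,-0.041,0,0,0,0],[-0.027,-0.041,0,0,0,0],[-0.027,-0.041,0,0,0,0],[-0.027,-0.041,0,0,0,0]]])

```text
time_s: 1.15
eef_pos: [381.5, 154.7, 229.0]
ee_rot: [0.0, 0.062, 0.998, 0.0]
force: [1.7, 0.7, 0.6]
finger_gap: 0.649
```

```bash
python3 -c "
from h import *
plan([470,-40,230])"
```

```text
t 1.15 pos [381.5 154.7 229. ] F [1.7 0.7 0.6] gap 0.649
  tool shift mm (cur axes) [-111.8 -182.3   -1.1]  (target axes) [-114.8 -180.5   -1. ] turn [0.001 0.001 0.016]
```

Emit:
play_rows(motion=[[[-0.026,-0.042,0,0,0,0.016],[-0.026,-0.042,0,0,0,0],[-0.026,-0.042,0,0,0,0],[-0.026,-0.042,0,0,0,0],[0,0,0,0,0,0]]])

```text
time_s: 1.65
eef_pos: [463.6, -33.5, 229.9]
ee_rot: [0.003, 0.073, 0.997, 0.0]
force: [-0.4, 0.7, -0.2]
finger_gap: 0.652
```

```bash
python3 - <<'E'
from h import *
import pickle
s=bot.sense(); im=bot.camera('wrist')[:,:,::-1]; cv2.imwrite('pics/w1.png',im); pickle.dump(s,open('s1.pkl','wb')); print(s['eef_pos'],s['ee_rot'],s['time_s'])
cv2.imwrite('pics/w1b.png',cv2.resize(im,(800,600),interpolation=cv2.INTER_CUBIC))
E
```

```text
[463.59971015 -33.47079651 229.85403275] [2.59017135e-03 7.30149727e-02 9.97327435e-01 3.03602374e-04] 1.65
```

View pics/w1b.png

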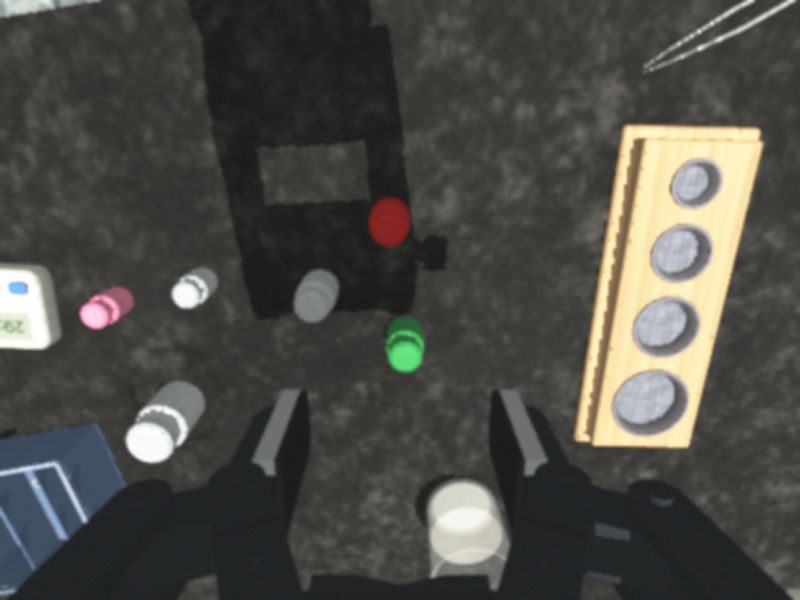

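```bash
cat >> h.py <<'E'
OFF=[0,63,118,165.5]; DIA=[54,44,38,29]; DEP=[12,11,10,9]; BORE=[48,38,32,23]
def recs(p): # p: x,y of 500 recess, angle of row dir
    return [np.array([p[0]+o*np.cos(p[2]),p[1]+o*np.sin(p[2])]) for o in OFF]
W={'500':(38,61,40,33),'200':(28,46,29.5,24),'100':(22,37,24,19),'20':(13,22,13,11.6)}
def circ(c,d,z):
    a=np.linspace(0,2*np.pi,40); return np.c_[c[0]+d/2*np.cos(a),c[1]+d/2*np.sin(a),np.full(40,z)]
def draw(im,n,circs,s,f=4,col=(0,255,255)):
    for C in circs: cv2.polylines(im,[np.round((proj(n,C,s)+.5)*f-.5).astype(int)],True,col,1)
E
python3 - <<'E'
from h import *
import pickle
from scipy.optimize import least_squares
s=pickle.load(open('s1.pkl','rb'))
px=np.array([(650,402),(666,326),(681,252),(696,182)])*.64
print(toplane('wrist',px,26,s).round(1))
r=least_squares(lambda p:(proj('wrist',[[*c,26] for c in recs(p)],s)-px).ravel(),[608,141,3.0])
print(r.x,r.fun.round(1))
for n,(u,v),z in [('500',(152,440),58),('200',(316,303),42),('100',(187,293),33),('green',(405,355),42)]:
    print(n,toplane('wrist',[(u*.64,v*.64)],z,s).round(1))
im=cv2.imread('pics/w1.png'); big=cv2.resize(im,None,fx=4,fy=4,interpolation=cv2.INTER_CUBIC)
for i,c in enumerate(recs(r.x)):
    draw(big,'wrist',[circ(c,DIA[i],26),circ(c,BORE[i],26-DEP[i])],s)
cv2.imwrite('pics/st1.png',big[280:1180,1450:2000][::1])
E
```

```text
[[609.3 138.5  26. ]
 [547.7 149.   26. ]
 [493.6 157.9  26. ]
 [447.2 166.   26. ]]
[609.97082266 138.51784893   2.97549546] [ 0.   0.5 -0.1  0.1  0.2 -0.  -0.1 -0.5]
500 [[ 567.2 -226.1   58. ]]
200 [[488.1 -93.8  42. ]]
100 [[ 470.8 -182.4   33. ]]
green [[535.3 -39.7  42. ]]
```

```bash
python3 -c "
import cv2;im=cv2.imread('pics/st1.png');cv2.imwrite('pics/st1s.png',cv2.resize(im,None,fx=.66,fy=.66))"
```

```text
(no output)
```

View pics/st1s.png

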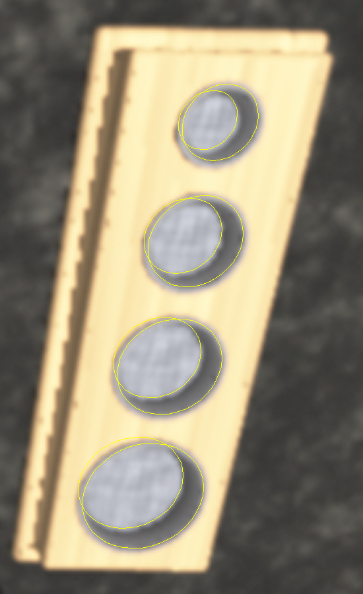

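```bash
python3 -c "
from h import *
plan([567,-226,130],.16)"
```

```text
t 1.7 pos [462.2 -31.6 229.5] F [-1.   0.4 -0.3] gap 0.65
  tool shift mm (cur axes) [-131.6 -177.2   99.6]  (target axes) [-134.4 -175.2   99.5] turn [0.002 0.003 0.014]
```

Emit:
play_rows(motion=[[[-0.027,-0.035,0.02,0,0,0.014],[-0.027,-0.035,0.02,0,0,0],[-0.027,-0.035,0.02,0,0,0],[-0.027,-0.035,0.02,0,0,0],[-0.027,-0.035,0.02,0,0,0]]])

```text
time_s: 2.2
eef_pos: [570.2, -221.4, 128.9]
ee_rot: [0.002, 0.075, 0.997, 0.002]
force: [0.2, 0.4, 0.2]
finger_gap: 0.648
```

```bash
cat >> h.py <<'E'
def snap(name,big=True):
    import pickle
    s=bot.sense(); im=bot.camera('wrist')[:,:,::-1]; cv2.imwrite(f'pics/{name}.png',im); pickle.dump(s,open(f'{name}.pkl','wb'))
    cv2.imwrite(f'pics/{name}b.png',cv2.resize(im,(800,600),interpolation=cv2.INTER_CUBIC)); return s,im.copy()
E
python3 -c "
from h import *
plan([567,-226,130],.16);s,im=snap('w2')"
```

```text
t 2.2 pos [ 570.2 -221.4  128.9] F [0.2 0.4 0.2] gap 0.648
  tool shift mm (cur axes) [ 2.5 -5.  -1.2]  (target axes) [ 2.4 -5.  -1.1] turn [0.005 0.005 0.009]
```

View pics/w2b.png

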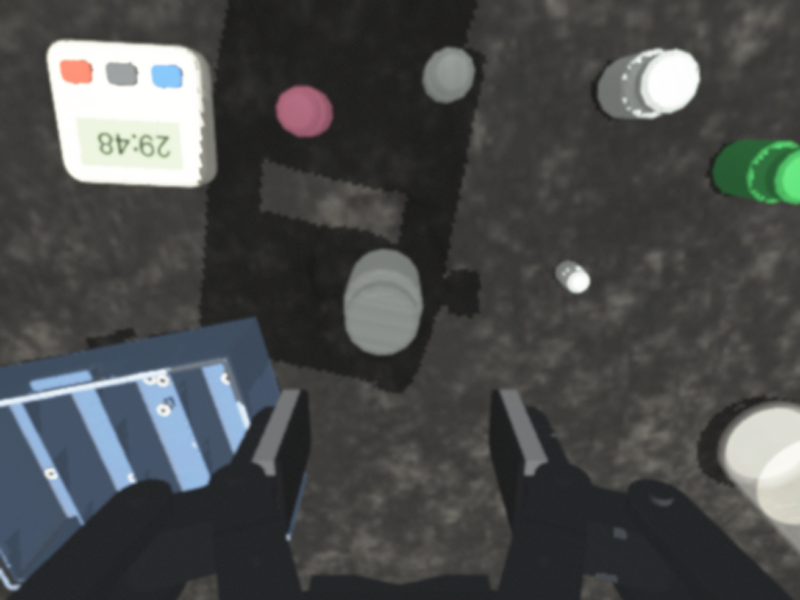

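```bash
cat >> h.py <<'E'
def over(name,items,crop,f=4,out=None):
    import pickle
    s=pickle.load(open(f'{name}.pkl','rb')); im=cv2.imread(f'pics/{name}.png')
    big=cv2.resize(im,None,fx=f,fy=f,interpolation=cv2.INTER_CUBIC)
    for w,c in items:
        d,h,b,k=W[w]; draw(big,'wrist',[circ(c,d,0),circ(c,d,b),circ(c,k,(h+b)/2+1.5)],s,f)
    x0,y0,x1,y1=crop; cv2.imwrite(f'pics/{out or name+"o"}.png',big[y0*f:y1*f,x0*f:x1*f])
E
python3 - <<'E'
from h import *
import pickle
s=pickle.load(open('w2.pkl','rb'))
S=.64
print('tray',toplane('wrist',np.array([(258,320),(227,360),(305,505)])*S,[60,60,60],s).round(0))
print('trayz0',toplane('wrist',np.array([(258,320),(300,480)])*S,0,s).round(0))
for n,(u,v),z in [('500foot',(385,287),0),('500knob',(382,317),52),('200',(670,80),42),('100',(450,74),33),('20',(577,281),19)]:
    print(n,toplane('wrist',[(u*S,v*S)],z,s).round(1))
over('w2',[('500',(567,-226)),('200',(488,-94)),('100',(470.8,-182.4)),('20',(575,-129))],(190,20,460,240),3)
E
```

```text
tray [[ 559. -282.   60.]
 [ 576. -300.   60.]
 [ 660. -283.   60.]]
trayz0 [[ 580. -303.    0.]
 [ 690. -302.    0.]]
500foot [[ 571.7 -228.9    0. ]]
500knob [[ 569.3 -228.8   52. ]]
200 [[488.8 -96.7  42. ]]
100 [[ 472.4 -184.3   33. ]]
20 [[ 577.6 -130.2   19. ]]
```

View pics/w2o.png

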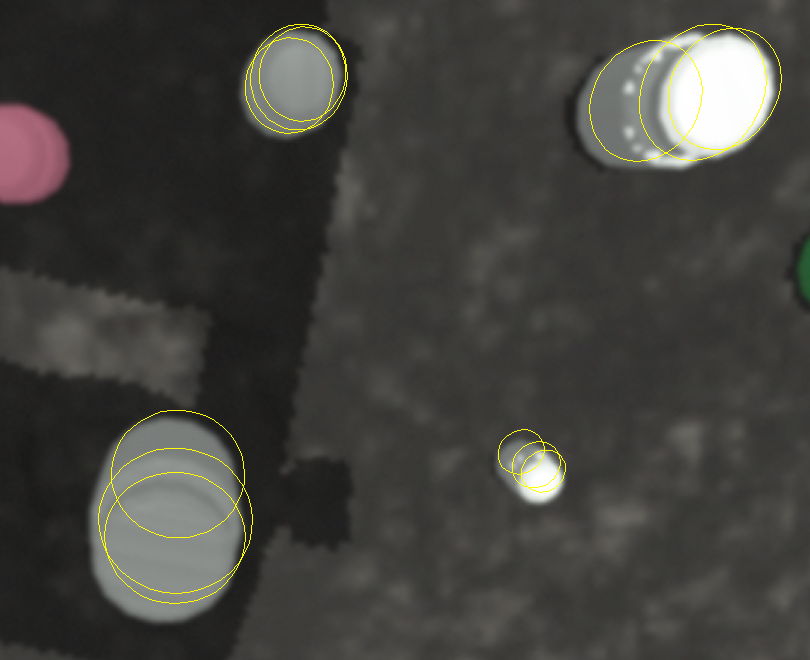

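```bash
python3 -c "
from h import *
plan([570,-229,16],.16)"
```

```text
t 2.25 pos [ 572.4 -226.3  125.5] F [ 3.8 -5.  -0.6] gap 0.651
  tool shift mm (cur axes) [  2.5  -3.3 109.5]  (target axes) [  2.   -3.  109.5] turn [0.003 0.005 0.007]
```

Emit:
play_rows(motion=[[[0.002,-0.003,0.01,0.003,0.005,0.007],[0,0,0.03,0,0,0],[0,0,0.03,0,0,0],[0,0,0.03,0,0,0],[0,0,0.01,0,0,0]]])

```text
time_s: 2.75
eef_pos: [569.0, -223.3, 10.9]
ee_rot: [-0.001, 0.079, 0.997, 0.0]
force: [-0.2, 0.8, -0.2]
finger_gap: 0.648
```

```bash
python3 -c "
from h import *
plan([570,-229,16],.16); s,im=snap('w3')"
```

```text
t 2.75 pos [ 569.  -223.3   10.9] F [-0.2  0.8 -0.2] gap 0.648
  tool shift mm (cur axes) [-1.9 -5.5 -5.1]  (target axes) [-1.9 -5.5 -5.1] turn [ 0.001 -0.003  0.002]
```

View pics/w3b.png

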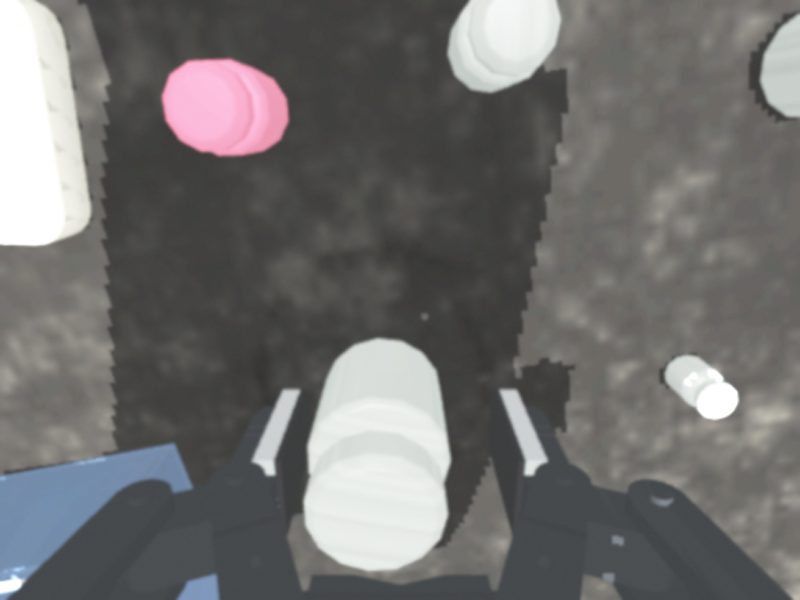

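Emit:
play_rows(motion=[[[-0.001,-0.005,-0.005,0,0,0],[0,0,0,0,0,0],[0,0,0,0,0,0],[0,0,0,0,0,0],[0,0,0,0,0,0]]])

```text
time_s: 3.3
eef_pos: [571.9, -227.8, 21.3]
ee_rot: [0.001, 0.078, 0.997, -0.0]
force: [0.8, -0.9, 0.1]
finger_gap: 0.648
```

```bash
python3 - <<'E'
from h import *
over('w3',[('500',(570,-229)),('100',(472,-184.5)),('20',(577,-130.5))],(90,0,490,380),2)
plan([570,-229,16],.16)
E
```

```text
t 3.3 pos [ 571.9 -227.8   21.3] F [ 0.8 -0.9  0.1] gap 0.648
  tool shift mm (cur axes) [ 1.7 -1.4  5.3]  (target axes) [ 1.6 -1.4  5.3] turn [-0.001  0.003  0.004]
```

View pics/w3o.png

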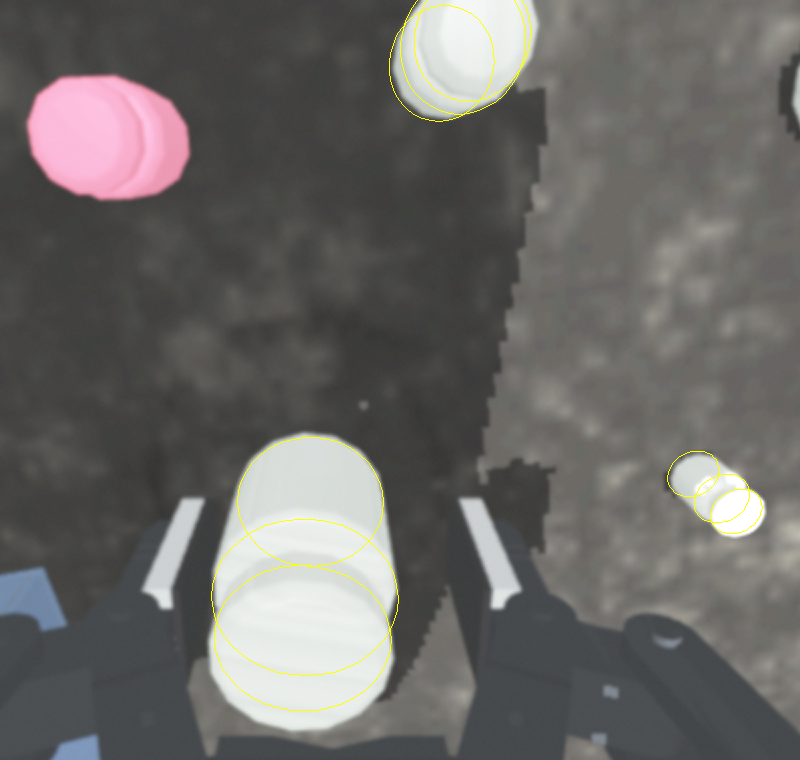

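Emit:
play_rows(motion=[[[0.001,-0.001,0.004,0,0.002,0.003],[0,0,0,0,0,0],[0,0,0,0,0,0],[0,0,0,0,0,0],[0,0,0,0,0,0]]])

```text
time_s: 3.8
eef_pos: [571.0, -229.2, 17.7]
ee_rot: [0.001, 0.08, 0.997, -0.001]
force: [-0.5, 0.3, 0.2]
finger_gap: 0.645
```

Emit:
play_rows(motion=[[[0,0,0,0,0,0],[0,0,0,0,0,0],[0,0,0,0,0,0],[0,0,0,0,0,0],[0,0,0,0,0,0]]], fingers=255)

```text
time_s: 4.3
eef_pos: [570.9, -229.2, 18.1]
ee_rot: [0.001, 0.08, 0.997, -0.001]
force: [-0.1, -0.5, 0.9]
finger_gap: 0.418
```

```bash
python3 - <<'E'
from h import *
plan([570,-229,120],.16)
s,im=snap('w4')
E
```

```text
t 4.3 pos [ 570.9 -229.2   18.1] F [-0.1 -0.5  0.9] gap 0.418
  tool shift mm (cur axes) [   0.7   -0.  -101.9]  (target axes) [ 9.000e-01  1.000e-01 -1.019e+02] turn [-0.001  0.002  0.001]
```

View pics/w4b.png

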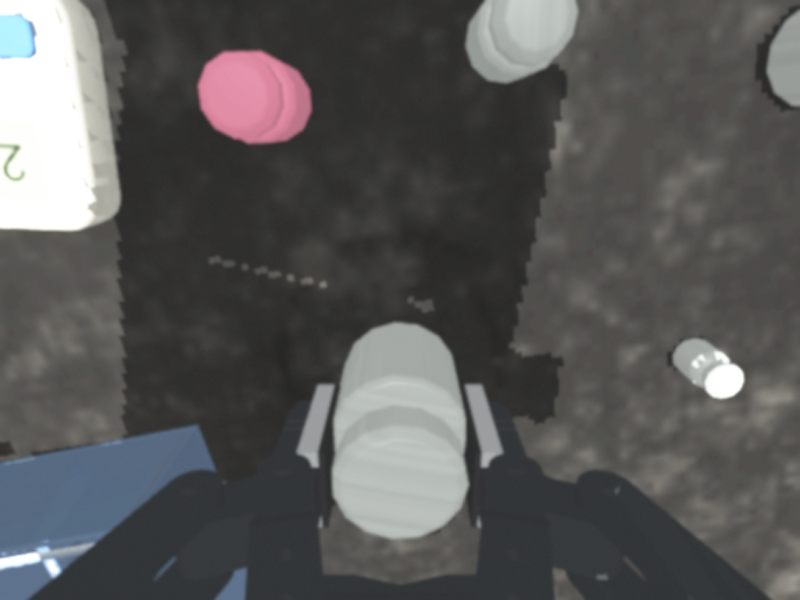

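Emit:
play_rows(motion=[[[0,0,0,0,0,0],[0,0,-0.01,0,0,0],[0,0,-0.03,0,0,0],[0,0,-0.035,0,0,0],[0,0,-0.035,0,0,0]]])

```text
time_s: 4.85
eef_pos: [564.8, -226.5, 124.5]
ee_rot: [-0.008, 0.08, 0.997, 0.002]
force: [0.8, -0.2, -5.1]
finger_gap: 0.419
```

```bash
python3 - <<'E'
from h import *
plan([610,138.5,130],.165)
s,im=snap('w5')
E
```

```text
t 4.85 pos [ 564.8 -226.5  124.5] F [ 0.8 -0.2 -5.1] gap 0.419
  tool shift mm (cur axes) [ 13.4 367.6  -4.1]  (target axes) [ 15.4 367.5  -5.5] turn [ 0.003 -0.015  0.006]
```

View pics/w5b.png

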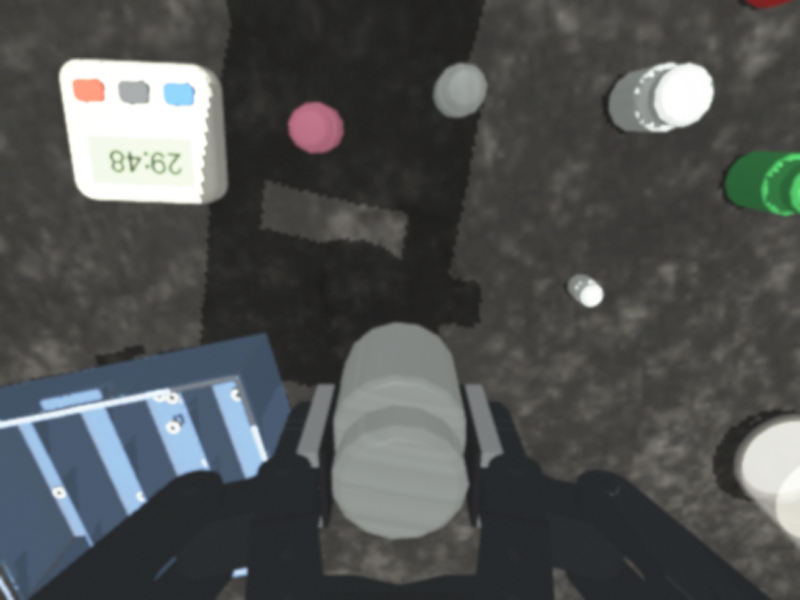

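Emit:
play_rows(motion=[[[0.001,0.03,0,0.003,-0.015,0.006],[0.001,0.04,0,0,0,0],[0.001,0.04,0,0,0,0],[0.001,0.04,0,0,0,0],[0.001,0.04,0,0,0,0]]])

```text
time_s: 5.4
eef_pos: [595.3, -39.6, 133.4]
ee_rot: [0.007, 0.087, 0.996, -0.003]
force: [0.9, -0.5, -4.5]
finger_gap: 0.418
```

```bash
python3 - <<'E'
from h import *
plan([610,138.5,130],.165)
E
```

```text
t 5.4 pos [595.3 -39.6 133.4] F [ 0.9 -0.5 -4.5] gap 0.418
  tool shift mm (cur axes) [ 16.4 178.    2.5]  (target axes) [ 14.7 178.1   3.4] turn [-0.004  0.014 -0.009]
```

Emit:
play_rows(motion=[[[0.004,0.04,0,-0.004,0.01,-0.009],[0.004,0.04,0,0,0,0],[0.004,0.04,0,0,0,0],[0.002,0.04,0,0,0,0],[0,0.015,0,0,0,0]]])

```text
time_s: 5.9
eef_pos: [607.8, 145.3, 131.6]
ee_rot: [-0.0, 0.081, 0.997, -0.0]
force: [-0.9, 0.6, -5.4]
finger_gap: 0.422
```

Emit:
play_rows(motion=[[[0,0,0,0,0,0],[0,0,0,0,0,0],[0,0,0,0,0,0],[0,0,0,0,0,0],[0,0,0,0,0,0]]])

```text
time_s: 6.4
eef_pos: [606.0, 143.6, 130.2]
ee_rot: [-0.002, 0.081, 0.997, -0.001]
force: [-0.0, 0.2, -4.3]
finger_gap: 0.416
```

```bash
python3 - <<'E'
from h import *
plan([610,138.5,60],.165)
s,im=snap('w6')
big=cv2.resize(im,None,fx=4,fy=4,interpolation=cv2.INTER_CUBIC)
for i,c in enumerate(recs([610,138.5,2.9755])):
    draw(big,'wrist',[circ(c,DIA[i],26),circ(c,BORE[i],26-DEP[i])],s)
cv2.imwrite('pics/w6o.png',cv2.resize(big,(800,600)))
E
```

```text
t 6.4 pos [606.  143.6 130.2] F [-0.   0.2 -4.3] gap 0.416
  tool shift mm (cur axes) [-5.  -4.2 70.2]  (target axes) [-4.8 -4.3 70.2] turn [-0.002 -0.003  0.003]
```

View pics/w6o.png

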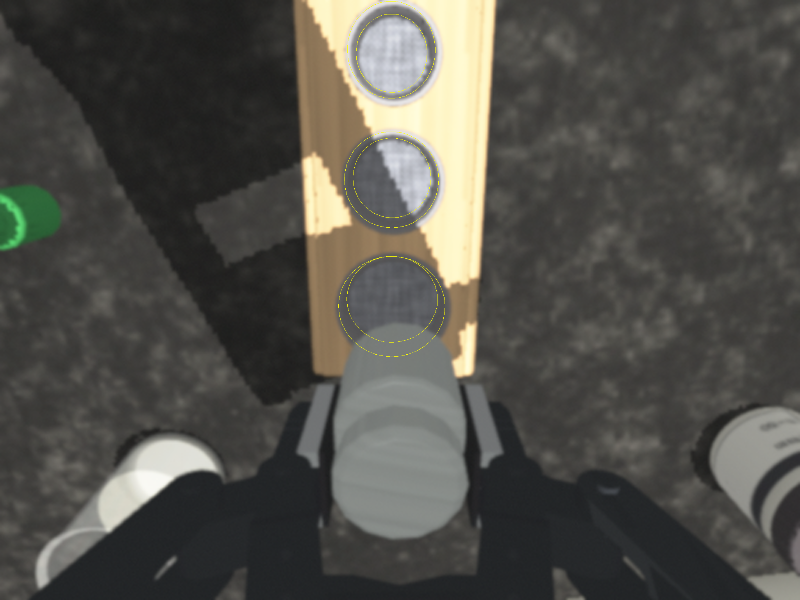

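Emit:
play_rows(motion=[[[-0.005,-0.004,0,-0.002,-0.003,0.003],[0,0,0.015,0,0,0],[0,0,0.02,0,0,0],[0,0,0.02,0,0,0],[0,0,0.01,0,0,0]]])

```text
time_s: 6.95
eef_pos: [612.7, 136.4, 63.0]
ee_rot: [0.002, 0.084, 0.996, 0.0]
force: [0.1, 0.3, -4.9]
finger_gap: 0.418
```

Emit:
play_rows(motion=[[[0,0,0,0,0,0],[0,0,0,0,0,0],[0,0,0,0,0,0],[0,0,0,0,0,0],[0,0,0,0,0,0]]])

```text
time_s: 7.45
eef_pos: [612.6, 136.1, 62.2]
ee_rot: [0.002, 0.084, 0.996, 0.0]
force: [-1.0, -0.5, -4.8]
finger_gap: 0.423
```

```bash
python3 - <<'E'
from h import *
plan([610.3,139.2,33],.165)
s,im=snap('w7')
big=cv2.resize(im,None,fx=4,fy=4,interpolation=cv2.INTER_CUBIC)
for i,c in enumerate(recs([610.3,139.2,2.9755])):
    draw(big,'wrist',[circ(c,DIA[i],26),circ(c,BORE[i],26-DEP[i])],s)
cv2.imwrite('pics/w7o.png',cv2.resize(big,(800,600)))
E
```

```text
t 7.45 pos [612.6 136.1  62.2] F [-1.  -0.5 -4.8] gap 0.423
  tool shift mm (cur axes) [ 2.9  2.7 29.2]  (target axes) [ 2.8  2.7 29.2] turn [ 0.001  0.003 -0.004]
```

View pics/w7o.png

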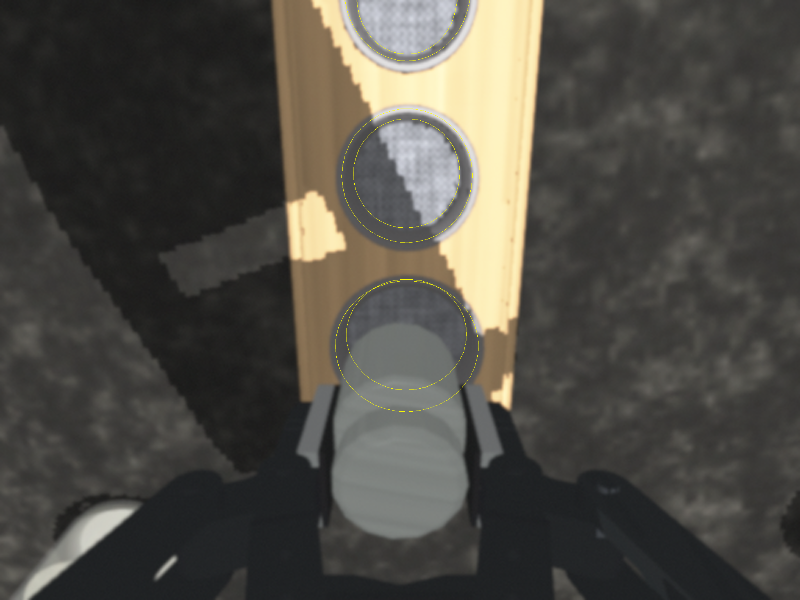

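Emit:
play_rows(motion=[[[0.003,0.003,0,0.001,0.003,-0.004],[0,0,0.006,0,0,0],[0,0,0.008,0,0,0],[0,0,0.006,0,0,0],[0,0,0,0,0,0]]])

```text
time_s: 8.0
eef_pos: [610.5, 140.2, 41.4]
ee_rot: [0.001, 0.082, 0.997, 0.0]
force: [-0.6, -0.2, -5.6]
finger_gap: 0.414
```

```bash
python3 - <<'E'
from h import *
plan([610.3,139.2,33],.165)
E
```

```text
t 8.0 pos [610.5 140.2  41.4] F [-0.6 -0.2 -5.6] gap 0.414
  tool shift mm (cur axes) [ 0.  -1.   8.4]  (target axes) [-0.  -1.   8.4] turn [0.    0.002 0.001]
```

Emit:
play_rows(motion=[[[0,-0.001,0.003,0,0.002,0],[0,0,0.003,0,0,0],[0,0,0.002,0,0,0],[0,0,0,0,0,0],[0,0,0,0,0,0]]])

```text
time_s: 8.5
eef_pos: [610.3, 139.0, 32.2]
ee_rot: [-0.001, 0.082, 0.997, 0.0]
force: [-0.5, 0.3, -4.2]
finger_gap: 0.422
```

```bash
python3 - <<'E'
from h import *
plan([610.3,139.2,32],.165)
s,im=snap('w8')
E
```

```text
t 8.5 pos [610.3 139.   32.2] F [-0.5  0.3 -4.2] gap 0.422
  tool shift mm (cur axes) [0.  0.2 0.2]  (target axes) [0.  0.2 0.2] turn [ 0.    -0.001  0.001]
```

View pics/w8b.png

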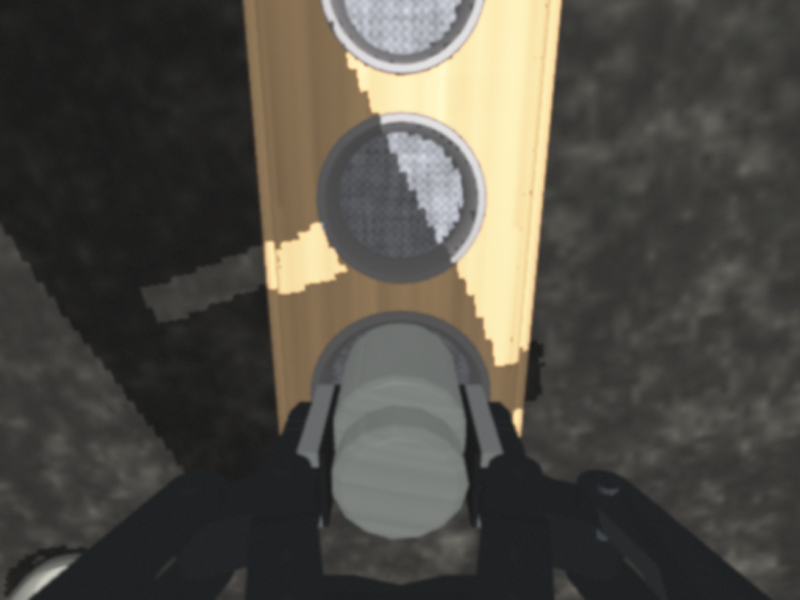

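Emit:
play_rows(motion=[[[0,0,0.0015,0,0,0],[0,0,0,0,0,0],[0,0,0,0,0,0],[0,0,0,0,0,0],[0,0,0,0,0,0]]])

```text
time_s: 9.05
eef_pos: [610.9, 139.2, 32.6]
ee_rot: [0.0, 0.082, 0.997, 0.0]
force: [-0.2, 0.1, -5.2]
finger_gap: 0.416
```

Emit:
play_rows(motion=[[[0,0,0.002,0,0,0],[0,0,0.001,0,0,0],[0,0,0,0,0,0],[0,0,0,0,0,0],[0,0,0,0,0,0]]])

```text
time_s: 9.55
eef_pos: [611.2, 139.2, 32.1]
ee_rot: [0.0, 0.082, 0.997, 0.0]
force: [-0.9, 0.5, -2.2]
finger_gap: 0.419
```

Emit:
play_rows(motion=[[[0,0,0,0,0,0],[0,0,0,0,0,0],[0,0,0,0,0,0],[0,0,0,0,0,0],[0,0,0,0,0,0]]], fingers=100)

```text
time_s: 10.05
eef_pos: [613.0, 139.6, 33.1]
ee_rot: [0.002, 0.082, 0.997, 0.001]
force: [1.1, 0.4, -0.4]
finger_gap: 0.61
```

Emit:
play_rows(motion=[[[0,0,-0.01,0,0,0],[0,0,-0.02,0,0,0],[0,0,-0.04,0,0,0],[0,0,-0.04,0,0,0],[0,0,-0.03,0,0,0]]])

```text
time_s: 10.55
eef_pos: [609.4, 138.8, 174.9]
ee_rot: [-0.003, 0.082, 0.997, -0.001]
force: [-0.4, -0.0, 0.5]
finger_gap: 0.606
```

```bash
python3 - <<'E'
from h import *
plan([489.5,-97,130],.16)
s,im=snap('w9')
E
```

```text
t 10.55 pos [609.4 138.8 174.9] F [-0.4 -0.   0.5] gap 0.606
  tool shift mm (cur axes) [  79.5 -252.1   45.7]  (target axes) [  80.8 -251.8   44.9] turn [-0.001 -0.005 -0.004]
```

View pics/w9b.png

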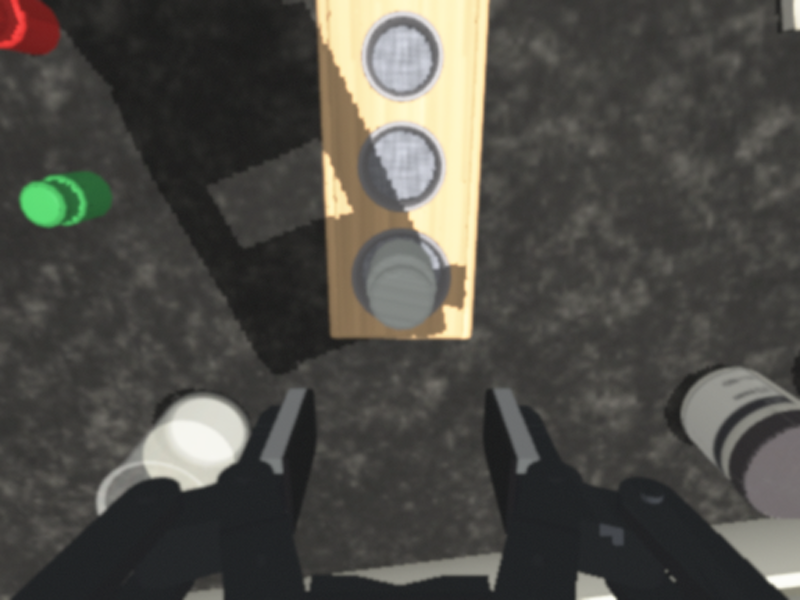

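Emit:
play_rows(motion=[[[0.012,-0.03,0.005,-0.001,-0.005,-0.004],[0.013,-0.041,0.005,0,0,0],[0.013,-0.041,0.005,0,0,0],[0.013,-0.041,0.005,0,0,0],[0.012,-0.041,0.005,0,0,0]]])

```text
time_s: 11.1
eef_pos: [523.1, -42.4, 161.1]
ee_rot: [0.012, 0.076, 0.997, 0.003]
force: [0.3, -0.4, -0.2]
finger_gap: 0.609
```

Emit:
play_rows(motion=[[[0.012,-0.035,0.008,0,0,0],[0.005,-0.02,0.008,0,0,0],[0,0,0,0,0,0],[0,0,0,0,0,0],[0,0,0,0,0,0]]])

```text
time_s: 11.6
eef_pos: [495.5, -99.3, 146.3]
ee_rot: [0.014, 0.079, 0.997, 0.002]
force: [0.1, -0.8, -0.0]
finger_gap: 0.606
```

```bash
python3 - <<'E'
from h import *
plan([489.5,-97,15],.16)
s,im=snap('w10')
over('w10',[('200',(489.5,-97)),('100',(472,-184.5)),('20',(577,-131.5))],(0,0,512,384),4,)
im=cv2.imread('pics/w10o.png'); cv2.imwrite('pics/w10o.png',cv2.resize(im,(800,600),interpolation=cv2.INTER_AREA))
E
```

```text
t 11.6 pos [495.5 -99.3 146.3] F [ 0.1 -0.8 -0. ] gap 0.606
  tool shift mm (cur axes) [  9.8   0.4 131.1]  (target axes) [  6.3   1.3 131.3] turn [0.007 0.027 0.002]
```

View pics/w10o.png

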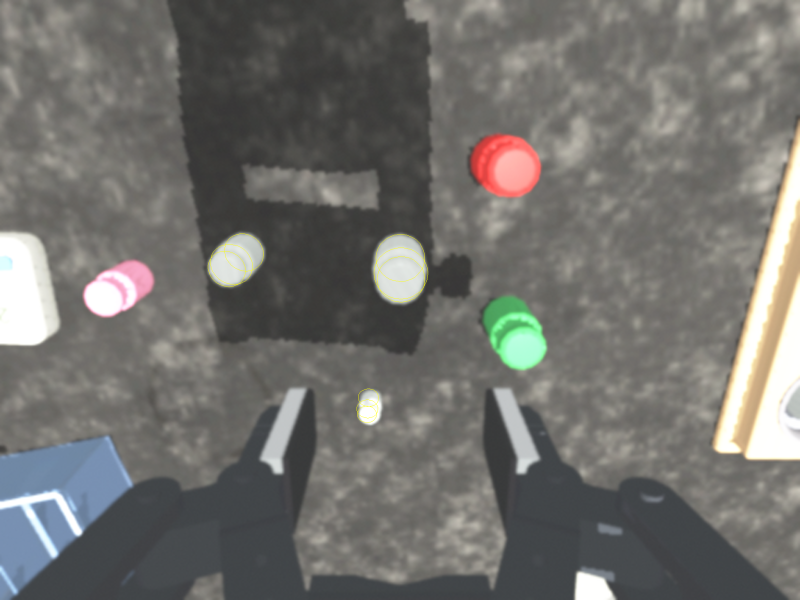

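Emit:
play_rows(motion=[[[0.007,0.001,0.01,0.007,0.027,0.002],[0,0,0.02,0,0,0],[0,0,0.025,0,0,0],[0,0,0.02,0,0,0],[0,0,0.005,0,0,0]]])

```text
time_s: 12.15
eef_pos: [491.6, -92.8, 63.9]
ee_rot: [-0.0, 0.076, 0.997, -0.001]
force: [-0.3, -0.0, 0.7]
finger_gap: 0.607
```

```bash
python3 - <<'E'
from h import *
plan([489.5,-97,16],.16)
E
```

```text
t 12.15 pos [491.6 -92.8  63.9] F [-0.3 -0.   0.7] gap 0.607
  tool shift mm (cur axes) [ 1.4 -4.3 47.9]  (target axes) [ 1.4 -4.4 47.9] turn [-0.002 -0.     0.007]
```

Emit:
play_rows(motion=[[[0.0015,-0.004,0,-0.002,0,0.007],[0,0,0.015,0,0,0],[0,0,0.02,0,0,0],[0,0,0.01,0,0,0],[0,0,0,0,0,0]]])

```text
time_s: 12.65
eef_pos: [490.8, -95.7, 19.2]
ee_rot: [-0.0, 0.079, 0.997, 0.0]
force: [0.6, 0.7, 0.6]
finger_gap: 0.607
```

```bash
python3 - <<'E'
from h import *
plan([489.5,-97,16],.16)
E
```

```text
t 12.65 pos [490.8 -95.7  19.2] F [0.6 0.7 0.6] gap 0.607
  tool shift mm (cur axes) [ 1.1 -1.5  3.2]  (target axes) [ 1.1 -1.5  3.2] turn [ 0.    -0.     0.002]
```

Emit:
play_rows(motion=[[[0.001,-0.0015,0.003,0,0,0.002],[0,0,0,0,0,0],[0,0,0,0,0,0],[0,0,0,0,0,0],[0,0,0,0,0,0]]])

```text
time_s: 13.15
eef_pos: [491.3, -97.6, 18.9]
ee_rot: [0.002, 0.08, 0.997, -0.0]
force: [0.7, 0.0, -0.0]
finger_gap: 0.608
```

Emit:
play_rows(motion=[[[0,0,0,0,0,0],[0,0,0,0,0,0],[0,0,0,0,0,0],[0,0,0,0,0,0],[0,0,0,0,0,0]]], fingers=255)

```text
time_s: 13.65
eef_pos: [491.5, -97.8, 19.7]
ee_rot: [0.002, 0.08, 0.997, -0.0]
force: [-0.4, -0.0, 0.9]
finger_gap: 0.282
```

Emit:
play_rows(motion=[[[0,0,0,0,0,0],[0,0,0,0,0,0],[0,0,0,0,0,0],[0,0,-0.01,0,0,0],[0,0,-0.02,0,0,0]]])

```text
time_s: 14.15
eef_pos: [489.2, -97.2, 48.6]
ee_rot: [-0.001, 0.08, 0.997, 0.0]
force: [-0.9, 0.1, -1.6]
finger_gap: 0.294
```

```bash
python3 - <<'E'
from h import *
print([r.round(1) for r in recs([610.3,139.2,2.9755])])
plan([548,149.6,130],.165)
s,im=snap('w11')
E
```

```text
[array([610.3, 139.2]), array([548.2, 149.6]), array([493.9, 158.7]), array([447.1, 166.6])]
t 14.15 pos [489.2 -97.2  48.6] F [-0.9  0.1 -1.6] gap 0.294
  tool shift mm (cur axes) [-18.5 253.  -81.5]  (target axes) [-17.4 253.1 -81.4] turn [-0.    -0.001  0.005]
```

View pics/w11b.png

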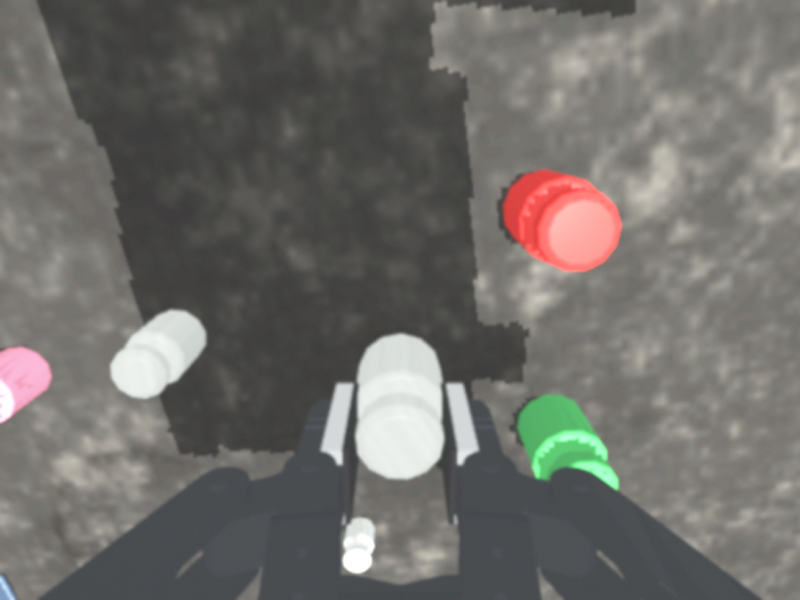

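Emit:
play_rows(motion=[[[0,0,-0.02,0,0,0.005],[0,0,-0.03,0,0,0],[0,0.01,-0.025,0,0,0],[0,0.03,-0.01,0,0,0],[-0.003,0.04,0,0,0,0]]])

```text
time_s: 14.7
eef_pos: [507.1, -20.4, 141.5]
ee_rot: [0.003, 0.086, 0.996, -0.0]
force: [1.1, -0.8, -1.4]
finger_gap: 0.291
```

```bash
python3 - <<'E'
from h import *
plan([550,149.6,130],.165)
E
```

```text
t 14.7 pos [507.1 -20.4 141.5] F [ 1.1 -0.8 -1.4] gap 0.291
  tool shift mm (cur axes) [-13.1 174.9  11.5]  (target axes) [-14.4 174.8  11.5] turn [-0.     0.006 -0.007]
```

Emit:
play_rows(motion=[[[-0.004,0.04,0,0,0.006,-0.007],[-0.003,0.04,0,0,0,0],[-0.003,0.04,0,0,0,0],[-0.003,0.04,0,0,0,0],[0,0.012,0,0,0,0]]])

```text
time_s: 15.2
eef_pos: [550.7, 156.0, 143.9]
ee_rot: [0.003, 0.082, 0.997, 0.001]
force: [0.4, -0.3, -1.5]
finger_gap: 0.291
```

Emit:
play_rows(motion=[[[0,0,0.01,0,0,0],[0,0,0.02,0,0,0],[0,0,0.01,0,0,0],[0,0,0,0,0,0],[0,0,0,0,0,0]]])

```text
time_s: 15.7
eef_pos: [549.1, 154.2, 100.7]
ee_rot: [0.002, 0.081, 0.997, -0.0]
force: [0.8, -0.6, -1.2]
finger_gap: 0.286
```

```bash
python3 - <<'E'
from h import *
plan([550,149.6,60],.165)
s,im=snap('w12')
big=cv2.resize(im,None,fx=4,fy=4,interpolation=cv2.INTER_CUBIC)
for i,c in enumerate(recs([610.3,139.2,2.9755])):
    draw(big,'wrist',[circ(c,DIA[i],26),circ(c,BORE[i],26-DEP[i])],s)
cv2.imwrite('pics/w12o.png',cv2.resize(big,(800,600)))
E
```

```text
t 15.7 pos [549.1 154.2 100.7] F [ 0.8 -0.6 -1.2] gap 0.286
  tool shift mm (cur axes) [-1.5 -4.4 40.7]  (target axes) [-1.7 -4.4 40.7] turn [0.    0.003 0.002]
```

View pics/w12o.png

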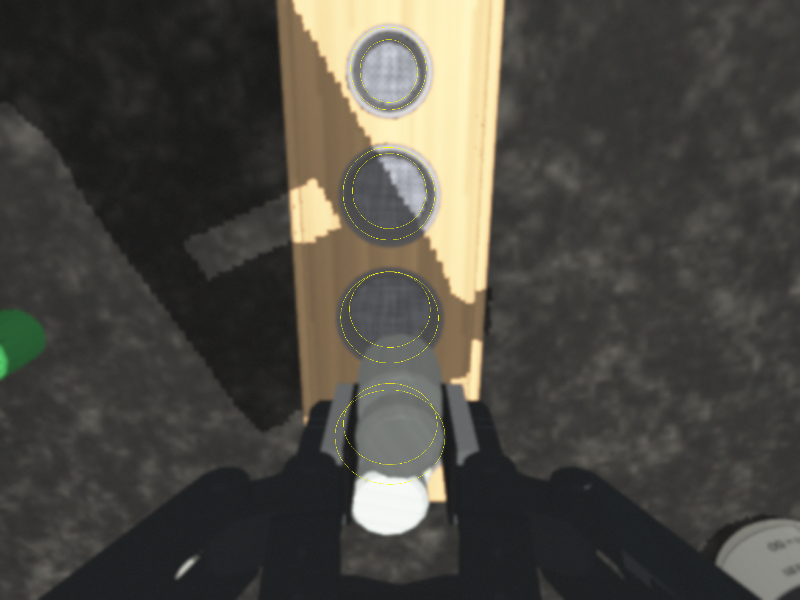

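Emit:
play_rows(motion=[[[-0.0015,-0.0045,0.005,0,0.003,0.002],[0,0,0.015,0,0,0],[0,0,0.015,0,0,0],[0,0,0.01,0,0,0],[0,0,0,0,0,0]]])

```text
time_s: 16.25
eef_pos: [550.9, 148.0, 53.3]
ee_rot: [0.001, 0.083, 0.997, 0.0]
force: [-0.2, -0.6, -1.9]
finger_gap: 0.288
```

```bash
python3 - <<'E'
from h import *
plan([550,149.6,36],.165)
s,im=snap('w13')
E
```

```text
t 16.25 pos [550.9 148.   53.3] F [-0.2 -0.6 -1.9] gap 0.288
  tool shift mm (cur axes) [ 1.2  1.4 17.3]  (target axes) [ 1.2  1.5 17.3] turn [ 0.001  0.002 -0.002]
```

View pics/w13b.png

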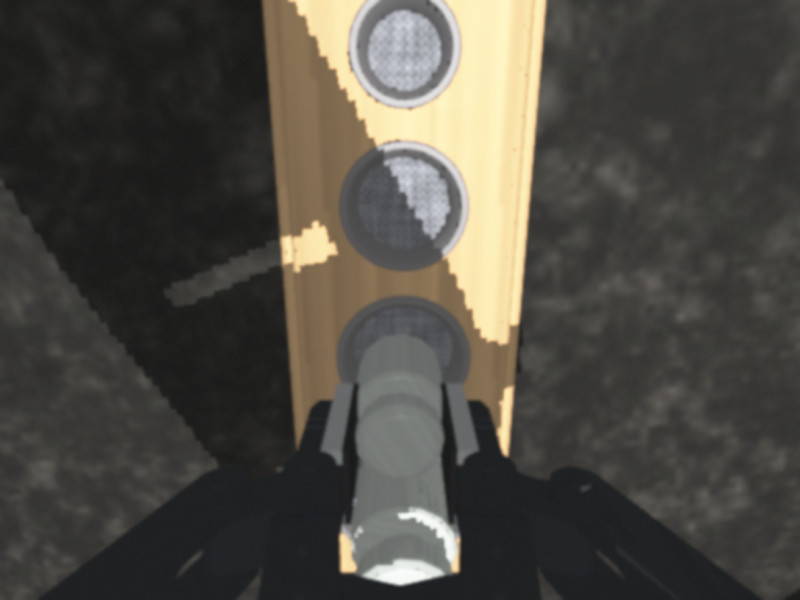

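Emit:
play_rows(motion=[[[0.001,0.0015,0.004,0.001,0.002,-0.002],[0,0,0.005,0,0,0],[0,0,0.005,0,0,0],[0,0,0.002,0,0,0],[0,0,0,0,0,0]]])

```text
time_s: 16.8
eef_pos: [551.0, 150.5, 37.0]
ee_rot: [0.001, 0.082, 0.997, 0.0]
force: [-0.5, -0.6, -2.4]
finger_gap: 0.291
```

Emit:
play_rows(motion=[[[0,0,0,0,0,0],[0,0,0,0,0,0],[0,0,0,0,0,0],[0,0,0,0,0,0],[0,0,0,0,0,0]]])

```text
time_s: 17.3
eef_pos: [551.6, 150.6, 37.7]
ee_rot: [0.002, 0.082, 0.997, 0.001]
force: [0.8, -0.7, -1.9]
finger_gap: 0.291
```

Emit:
play_rows(motion=[[[0.001,-0.001,0.002,0,0.002,0],[0,0,0.002,0,0,0],[0,0,0,0,0,0],[0,0,0,0,0,0],[0,0,0,0,0,0]]])

```text
time_s: 17.8
eef_pos: [550.6, 149.7, 34.7]
ee_rot: [0.001, 0.082, 0.997, 0.001]
force: [-0.8, 0.4, 0.4]
finger_gap: 0.284
```

```bash
python3 - <<'E'
from h import *
plan([550,149.6,34.5],.165)
s,im=snap('w14')
E
```

```text
t 17.8 pos [550.6 149.7  34.7] F [-0.8  0.4  0.4] gap 0.284
  tool shift mm (cur axes) [ 0.5 -0.2  0.2]  (target axes) [ 0.5 -0.2  0.2] turn [0.002 0.002 0.001]
```

View pics/w14b.png

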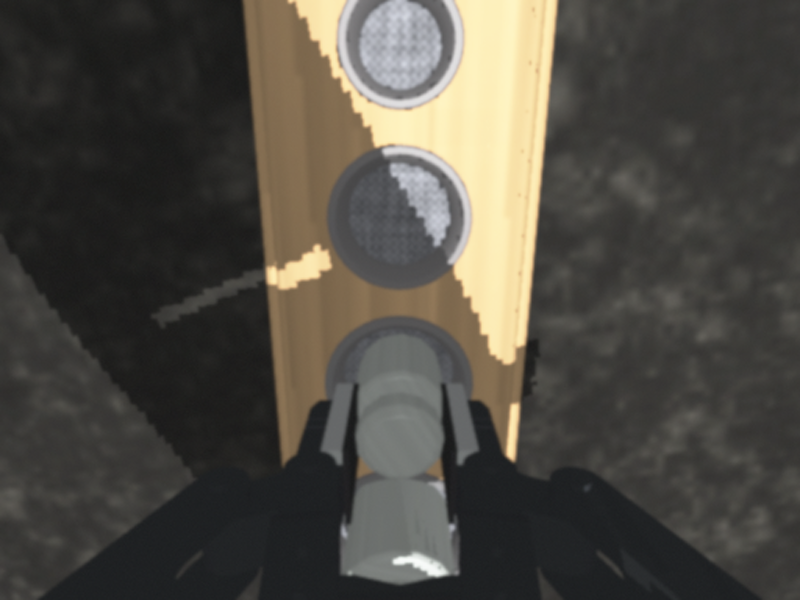

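Emit:
play_rows(motion=[[[0,0,0,0,0,0],[0,0,0,0,0,0],[0,0,0,0,0,0],[0,0,0,0,0,0],[0,0,0,0,0,0]]], fingers=125)

```text
time_s: 18.35
eef_pos: [551.1, 149.8, 34.8]
ee_rot: [0.001, 0.082, 0.997, 0.001]
force: [0.1, 0.0, 0.3]
finger_gap: 0.508
```

Emit:
play_rows(motion=[[[0,0,-0.01,0,0,0],[0,0,-0.02,0,0,0],[0,0,-0.04,0,0,0],[0,0,-0.04,0,0,0],[0,0,-0.02,0,0,0]]])

```text
time_s: 18.85
eef_pos: [548.5, 149.1, 167.9]
ee_rot: [-0.002, 0.082, 0.997, -0.0]
force: [0.8, 0.1, -0.4]
finger_gap: 0.512
```

```bash
python3 - <<'E'
from h import *
plan([472,-184.5,130],.16)
s,im=snap('w15')
E
```

```text
t 18.85 pos [548.5 149.1 167.9] F [ 0.8  0.1 -0.4] gap 0.512
  tool shift mm (cur axes) [  20.8 -341.5   38.3]  (target axes) [  22.3 -341.5   37.9] turn [-0.001 -0.004 -0.004]
```

View pics/w15b.png

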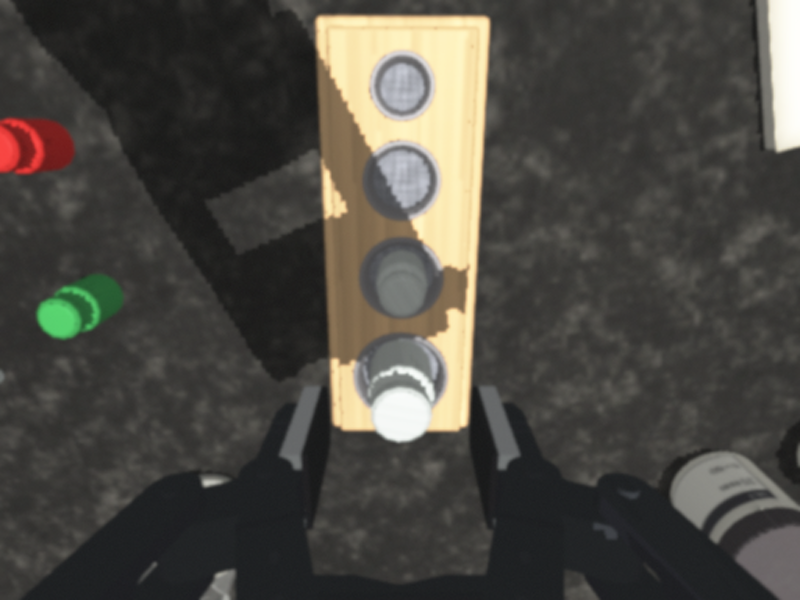

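Both the 500 g (400,390) and the 200 g (400,280) stand in their recesses. Next the 100 g.

Emit:
play_rows(motion=[[[0.002,-0.03,0.002,0,-0.004,-0.004],[0.002,-0.045,0.004,0,0,0],[0.002,-0.045,0.004,0,0,0],[0.002,-0.045,0.004,0,0,0],[0.002,-0.045,0.004,0,0,0]]], fingers=135)

```text
time_s: 19.4
eef_pos: [509.9, -57.2, 157.4]
ee_rot: [0.008, 0.075, 0.997, 0.002]
force: [0.0, -0.5, -0.6]
finger_gap: 0.47
```

```bash
python3 - <<'E'
from h import *
plan([472,-184.5,130],.16)
E
```

```text
t 19.4 pos [509.9 -57.2 157.4] F [ 0.  -0.5 -0.6] gap 0.47
  tool shift mm (cur axes) [  18.8 -131.7   26.5]  (target axes) [  17.1 -131.8   27.4] turn [0.005 0.016 0.01 ]
```

Emit:
play_rows(motion=[[[0.005,-0.035,0.007,0.005,0.016,0.01],[0.005,-0.04,0.008,0,0,0],[0.005,-0.04,0.008,0,0,0],[0.001,-0.007,0.005,0,0,0],[0,0,0,0,0,0]]])

```text
time_s: 19.9
eef_pos: [471.8, -184.3, 129.9]
ee_rot: [0.001, 0.083, 0.997, -0.001]
force: [-0.4, 0.3, 0.6]
finger_gap: 0.472
```

Emit:
play_rows(motion=[[[0,0,0.01,0,0,0],[0,0,0.02,0,0,0],[0,0,0.01,0,0,0],[0,0,0,0,0,0],[0,0,0,0,0,0]]])

```text
time_s: 20.4
eef_pos: [473.9, -180.2, 88.7]
ee_rot: [0.002, 0.081, 0.997, -0.001]
force: [-0.7, 0.1, 0.3]
finger_gap: 0.474
```

```bash
python3 - <<'E'
from h import *
plan([472,-184.5,14],.16)
s,im=snap('w16')
over('w16',[('100',(472,-184.5)),('20',(577,-131.5))],(0,0,512,384),4,)
im=cv2.imread('pics/w16o.png'); cv2.imwrite('pics/w16o.png',cv2.resize(im,(800,600),interpolation=cv2.INTER_AREA))
E
```

```text
t 20.4 pos [ 473.9 -180.2   88.7] F [-0.7  0.1  0.3] gap 0.474
  tool shift mm (cur axes) [ 1.4 -4.5 74.7]  (target axes) [ 1.2 -4.5 74.7] turn [-0.001  0.003 -0.002]
```

View pics/w16o.png

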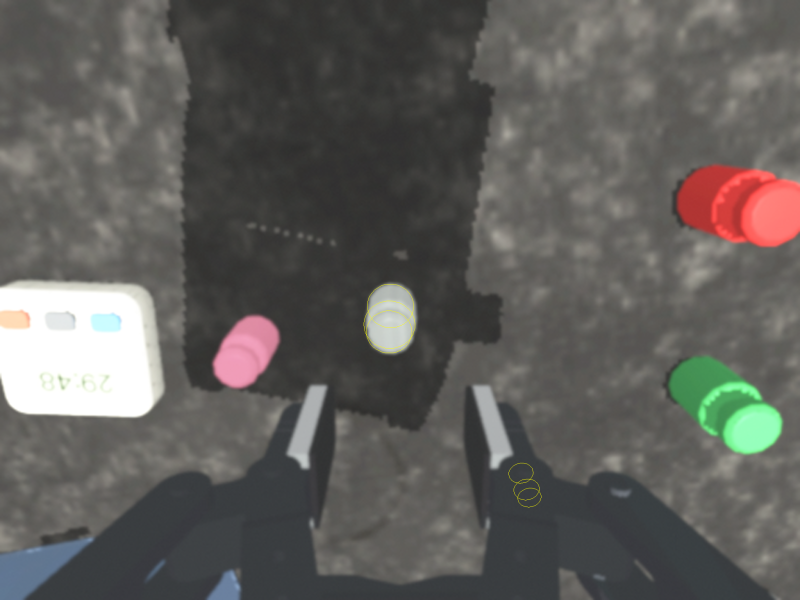

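Emit:
play_rows(motion=[[[0.001,-0.0045,0.01,-0.001,0.003,-0.002],[0,0,0.02,0,0,0],[0,0,0.025,0,0,0],[0,0,0.01,0,0,0],[0,0,0,0,0,0]]])

```text
time_s: 20.95
eef_pos: [474.8, -185.9, 23.2]
ee_rot: [0.003, 0.079, 0.997, -0.001]
force: [-0.4, -0.2, -0.1]
finger_gap: 0.47
```

```bash
python3 - <<'E'
from h import *
plan([472,-184.5,14],.16)
E
```

```text
t 20.95 pos [ 474.8 -185.9   23.2] F [-0.4 -0.2 -0.1] gap 0.47
  tool shift mm (cur axes) [3.  0.9 9.2]  (target axes) [2.9 0.9 9.2] turn [-0.001  0.006  0.002]
```

Emit:
play_rows(motion=[[[0.003,0.001,0.004,-0.001,0.006,0.002],[0,0,0.004,0,0,0],[0,0,0,0,0,0],[0,0,0,0,0,0],[0,0,0,0,0,0]]])

```text
time_s: 21.45
eef_pos: [473.1, -185.1, 16.8]
ee_rot: [0.001, 0.08, 0.997, -0.001]
force: [1.0, -0.0, -0.4]
finger_gap: 0.469
```

```bash
python3 - <<'E'
from h import *
plan([472,-184.5,14],.16)
E
```

```text
t 21.45 pos [ 473.1 -185.1   16.8] F [ 1.  -0.  -0.4] gap 0.469
  tool shift mm (cur axes) [1.2 0.4 2.8]  (target axes) [1.2 0.4 2.8] turn [-0.001  0.003 -0.001]
```

Emit:
play_rows(motion=[[[0.0015,0,0.0025,-0.001,0.003,0],[0,0,0,0,0,0],[0,0,0,0,0,0],[0,0,0,0,0,0],[0,0,0,0,0,0]]])

```text
time_s: 21.95
eef_pos: [472.0, -185.0, 14.8]
ee_rot: [0.0, 0.08, 0.997, -0.0]
force: [-0.9, -0.2, -0.7]
finger_gap: 0.47
```

Emit:
play_rows(motion=[[[0,0,0,0,0,0],[0,0,0,0,0,0],[0,0,0,0,0,0],[0,0,0,0,0,0],[0,0,0,0,0,0]]], fingers=255)

```text
time_s: 22.45
eef_pos: [472.1, -185.0, 15.2]
ee_rot: [0.001, 0.08, 0.997, -0.0]
force: [-0.7, 0.1, 0.5]
finger_gap: 0.214
```

Emit:
play_rows(motion=[[[0,0,0,0,0,0],[0,0,0,0,0,0],[0,0,0,0,0,0],[0,0,-0.01,0,0,0],[0,0,-0.02,0,0,0]]])

```text
time_s: 22.95
eef_pos: [470.2, -184.3, 44.2]
ee_rot: [-0.002, 0.08, 0.997, 0.001]
force: [0.3, 0.4, -0.1]
finger_gap: 0.212
```

```bash
python3 - <<'E'
from h import *
plan([495,158.7,130],.165)
s,im=snap('w17')
E
```

```text
t 22.95 pos [ 470.2 -184.3   44.2] F [ 0.3  0.4 -0.1] gap 0.212
  tool shift mm (cur axes) [ 30.7 342.6 -85.3]  (target axes) [ 31.9 342.4 -85.8] turn [ 0.001 -0.004  0.004]
```

View pics/w17b.png

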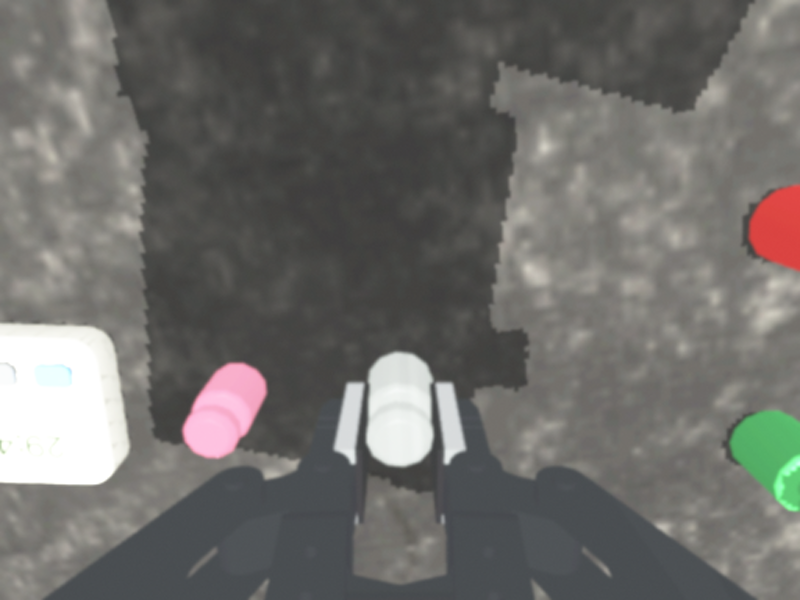

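Emit:
play_rows(motion=[[[0,0,-0.02,0.001,-0.004,0.004],[0,0,-0.035,0,0,0],[0.002,0.015,-0.025,0,0,0],[0.003,0.035,-0.005,0,0,0],[0.004,0.045,0,0,0,0]]])

```text
time_s: 23.5
eef_pos: [480.4, -91.6, 138.3]
ee_rot: [0.005, 0.086, 0.996, -0.001]
force: [1.3, -0.1, -1.0]
finger_gap: 0.213
```

```bash
python3 - <<'E'
from h import *
plan([494,158.7,120],.165)
E
```

```text
t 23.5 pos [480.4 -91.6 138.3] F [ 1.3 -0.1 -1. ] gap 0.213
  tool shift mm (cur axes) [ 29.6 249.   17.5]  (target axes) [ 27.7 249.2  18.3] turn [-0.002  0.011 -0.007]
```

Emit:
play_rows(motion=[[[0.005,0.045,0.002,-0.002,0.011,-0.007],[0.005,0.045,0.002,0,0,0],[0.005,0.045,0.002,0,0,0],[0.005,0.045,0.002,0,0,0],[0.004,0.04,0.002,0,0,0]]])

```text
time_s: 24.0
eef_pos: [494.5, 137.4, 131.5]
ee_rot: [0.004, 0.084, 0.996, 0.0]
force: [1.2, -0.6, -0.3]
finger_gap: 0.216
```

```bash
python3 - <<'E'
from h import *
plan([494,158.7,120],.165)
E
```

```text
t 24.0 pos [494.5 137.4 131.5] F [ 1.2 -0.6 -0.3] gap 0.216
  tool shift mm (cur axes) [ 4.1 20.9 11.5]  (target axes) [ 3.9 20.9 11.5] turn [ 0.001  0.007 -0.003]
```

Emit:
play_rows(motion=[[[0.002,0.01,0.01,0.001,0.007,-0.003],[0,0,0.015,0,0,0],[0,0,0.015,0,0,0],[0,0,0,0,0,0],[0,0,0,0,0,0]]])

```text
time_s: 24.5
eef_pos: [494.3, 152.6, 90.8]
ee_rot: [0.001, 0.078, 0.997, 0.001]
force: [0.0, -1.0, -0.1]
finger_gap: 0.217
```

```bash
python3 - <<'E'
from h import *
plan([494,158.7,50],.165)
s,im=snap('w18')
big=cv2.resize(im,None,fx=4,fy=4,interpolation=cv2.INTER_CUBIC)
for i,c in enumerate(recs([610.3,139.2,2.9755])):
    draw(big,'wrist',[circ(c,DIA[i],26),circ(c,BORE[i],26-DEP[i])],s)
cv2.imwrite('pics/w18o.png',cv2.resize(big,(800,600)))
E
```

```text
t 24.5 pos [494.3 152.6  90.8] F [ 0.  -1.  -0.1] gap 0.217
  tool shift mm (cur axes) [ 1.3  5.9 40.8]  (target axes) [ 1.3  5.9 40.8] turn [0.002 0.002 0.009]
```

View pics/w18o.png

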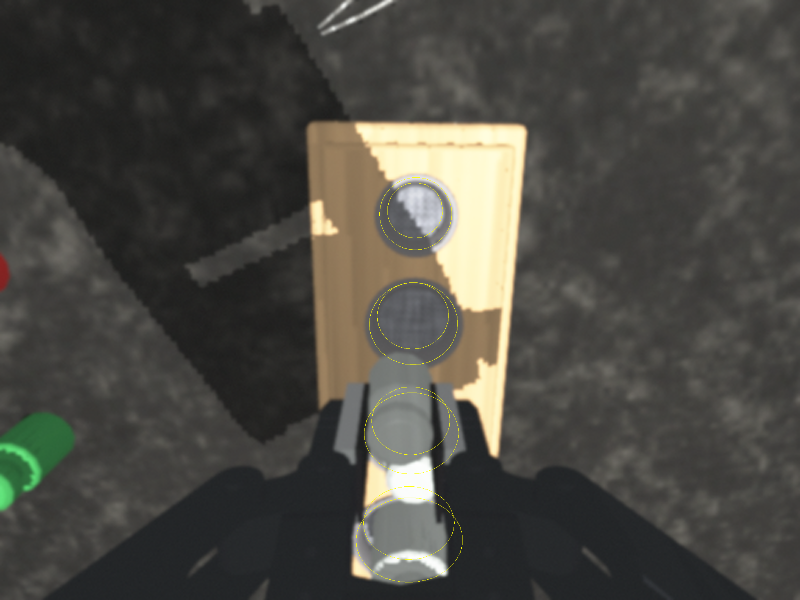

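Emit:
play_rows(motion=[[[0.001,0.006,0.003,0.002,0.002,0.009],[0,0,0.015,0,0,0],[0,0,0.015,0,0,0],[0,0,0.008,0,0,0],[0,0,0,0,0,0]]])

```text
time_s: 25.05
eef_pos: [497.0, 159.0, 51.7]
ee_rot: [0.003, 0.085, 0.996, 0.001]
force: [0.1, -0.1, -1.2]
finger_gap: 0.213
```

```bash
python3 - <<'E'
from h import *
plan([494,158.7,31],.165)
s,im=snap('w19')
E
```

```text
t 25.05 pos [497.  159.   51.7] F [ 0.1 -0.1 -1.2] gap 0.213
  tool shift mm (cur axes) [ 3.  -0.8 20.6]  (target axes) [ 2.9 -0.8 20.7] turn [ 0.002  0.005 -0.005]
```

View pics/w19b.png

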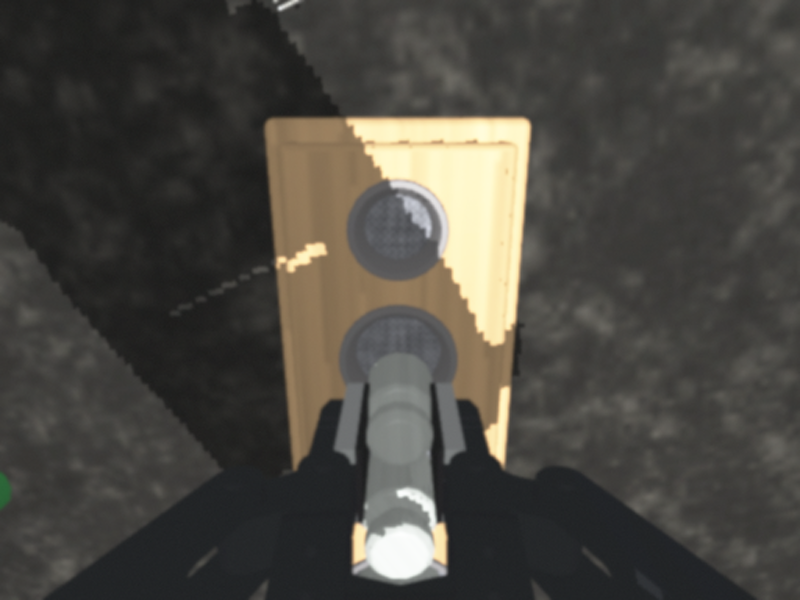

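Emit:
play_rows(motion=[[[0.003,-0.001,0.003,0.002,0.005,-0.005],[0,0,0.006,0,0,0],[0,0,0.005,0,0,0],[0,0,0,0,0,0],[0,0,0,0,0,0]]])

```text
time_s: 25.6
eef_pos: [495.1, 158.9, 38.6]
ee_rot: [0.001, 0.082, 0.997, 0.001]
force: [0.5, 0.0, -0.7]
finger_gap: 0.217
```

Emit:
play_rows(motion=[[[0,0,0.001,0,0,0],[0,0,0,0,0,0],[0,0,0,0,0,0],[0,0,0,0,0,0],[0,0,0,0,0,0]]])

```text
time_s: 26.1
eef_pos: [495.4, 159.0, 37.9]
ee_rot: [0.002, 0.083, 0.997, 0.001]
force: [-0.2, -0.0, -1.5]
finger_gap: 0.216
```

```bash
python3 - <<'E'
from h import *
plan([494,158.7,31],.165)
E
```

```text
t 26.1 pos [495.4 159.   37.9] F [-0.2 -0.  -1.5] gap 0.216
  tool shift mm (cur axes) [ 1.4 -0.5  6.9]  (target axes) [ 1.4 -0.5  6.9] turn [ 0.002  0.003 -0.   ]
```

Emit:
play_rows(motion=[[[0.0015,-0.0005,0.003,0.002,0.003,0],[0,0,0.003,0,0,0],[0,0,0.001,0,0,0],[0,0,0,0,0,0],[0,0,0,0,0,0]]])

```text
time_s: 26.6
eef_pos: [494.1, 158.8, 31.2]
ee_rot: [0.0, 0.083, 0.997, -0.0]
force: [-0.9, -0.4, 0.9]
finger_gap: 0.218
```

```bash
python3 - <<'E'
from h import *
plan([494,158.7,31],.165)
s,im=snap('w20')
E
```

```text
t 26.6 pos [494.1 158.8  31.2] F [-0.9 -0.4  0.9] gap 0.218
  tool shift mm (cur axes) [ 0.1 -0.1  0.2]  (target axes) [ 0.1 -0.1  0.2] turn [-0.     0.001 -0.   ]
```

View pics/w20b.png

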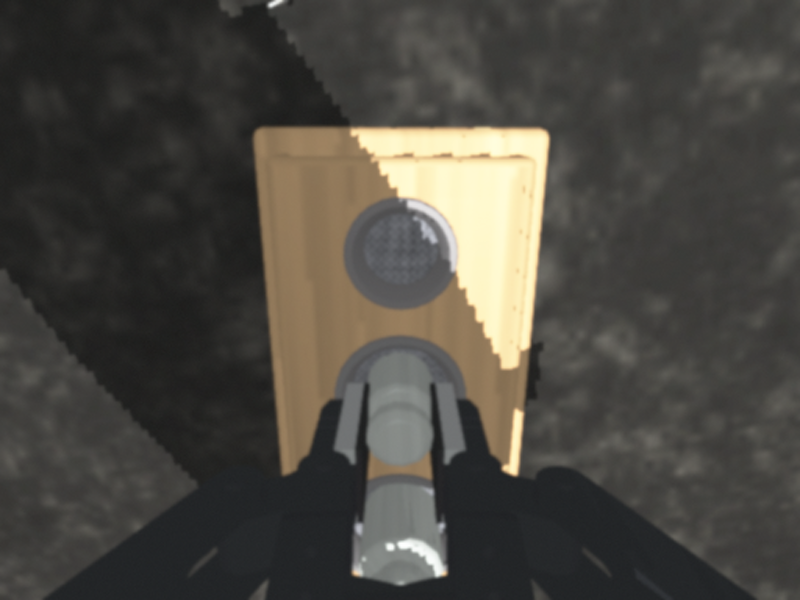

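Inside the recess, load gone from the wrist. Release.

Emit:
play_rows(motion=[[[0,0,0,0,0,0],[0,0,0,0,0,0],[0,0,0,0,0,0],[0,0,0,0,0,0],[0,0,0,0,0,0]]], fingers=150)

```text
time_s: 27.15
eef_pos: [494.2, 158.9, 30.8]
ee_rot: [0.0, 0.083, 0.997, -0.0]
force: [-0.3, -0.3, -0.3]
finger_gap: 0.407
```

Emit:
play_rows(motion=[[[0,0,-0.01,0,0,0],[0,0,-0.02,0,0,0],[0,0,-0.04,0,0,0],[0,0,-0.04,0,0,0],[0,0,-0.02,0,0,0]]])

```text
time_s: 27.65
eef_pos: [491.8, 158.2, 164.1]
ee_rot: [-0.003, 0.083, 0.997, -0.002]
force: [0.6, 0.0, -0.5]
finger_gap: 0.412
```

```bash
python3 - <<'E'
from h import *
plan([577,-131.5,120],.16)
s,im=snap('w21')
E
```

```text
t 27.65 pos [491.8 158.2 164.1] F [ 0.6  0.  -0.5] gap 0.412
  tool shift mm (cur axes) [-131.9 -271.6   44.3]  (target axes) [-130.3 -272.4   44.1] turn [-0.004 -0.006 -0.005]
```

View pics/w21b.png

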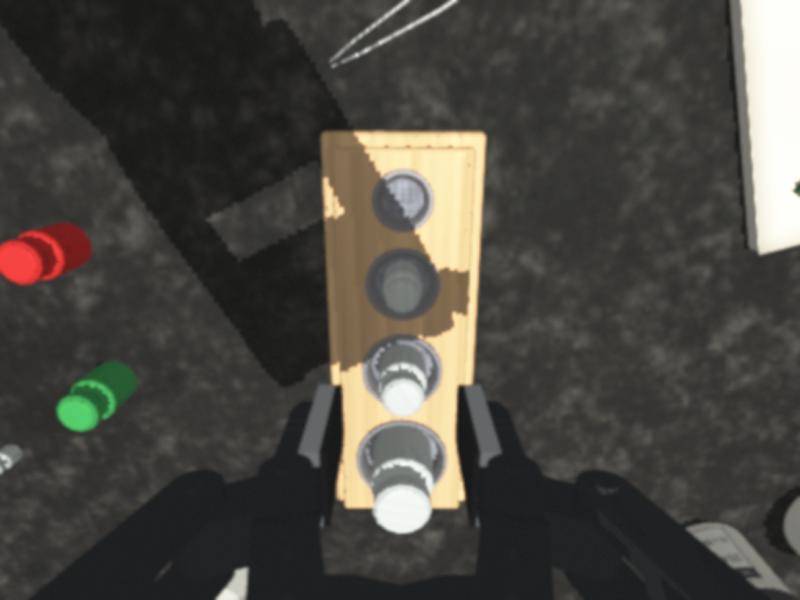

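Emit:
play_rows(motion=[[[-0.015,-0.03,0.002,-0.004,-0.006,-0.005],[-0.02,-0.04,0.004,0,0,0],[-0.02,-0.04,0.004,0,0,0],[-0.02,-0.04,0.004,0,0,0],[-0.02,-0.04,0.004,0,0,0]]])

```text
time_s: 28.2
eef_pos: [560.1, -45.0, 153.9]
ee_rot: [0.007, 0.075, 0.997, 0.003]
force: [1.1, 0.0, -0.6]
finger_gap: 0.41
```

```bash
python3 - <<'E'
from h import *
plan([577,-131.5,110],.16)
E
```

```text
t 28.2 pos [560.1 -45.  153.9] F [ 1.1  0.  -0.6] gap 0.41
  tool shift mm (cur axes) [-29.1 -83.2  43.8]  (target axes) [-30.5 -82.7  43.9] turn [0.006 0.013 0.01 ]
```

Emit:
play_rows(motion=[[[-0.012,-0.035,0.01,0.006,0.013,0.01],[-0.01,-0.03,0.012,0,0,0],[-0.002,-0.01,0.012,0,0,0],[0,0,0.005,0,0,0],[0,0,0,0,0,0]]])

```text
time_s: 28.7
eef_pos: [573.2, -130.7, 114.3]
ee_rot: [0.001, 0.084, 0.997, -0.0]
force: [0.1, 0.4, 0.2]
finger_gap: 0.408
```

Emit:
play_rows(motion=[[[0,0,0.01,0,0,0],[0,0,0.02,0,0,0],[0,0,0.01,0,0,0],[0,0,0,0,0,0],[0,0,0,0,0,0]]])

```text
time_s: 29.2
eef_pos: [573.4, -125.1, 73.6]
ee_rot: [0.001, 0.08, 0.997, 0.0]
force: [-0.2, -0.1, -0.3]
finger_gap: 0.41
```

```bash
python3 - <<'E'
from h import *
plan([577,-131.5,12],.16)
s,im=snap('w22')
over('w22',[('20',(577,-131.5))],(0,0,512,384),4,)
im=cv2.imread('pics/w22o.png'); cv2.imwrite('pics/w22o.png',cv2.resize(im,(800,600),interpolation=cv2.INTER_AREA))
E
```

```text
t 29.2 pos [ 573.4 -125.1   73.6] F [-0.2 -0.1 -0.3] gap 0.41
  tool shift mm (cur axes) [-4.5 -5.8 61.6]  (target axes) [-4.6 -5.8 61.6] turn [ 0.     0.002 -0.001]
```

View pics/w22o.png

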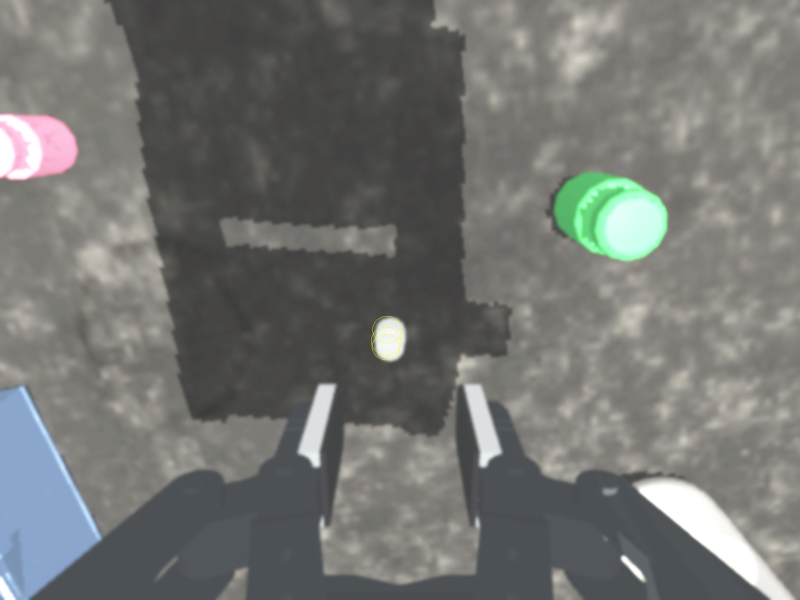

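Emit:
play_rows(motion=[[[-0.0045,-0.0055,0.01,0,0.002,0],[0,0,0.02,0,0,0],[0,0,0.015,0,0,0],[0,0,0.005,0,0,0],[0,0,0,0,0,0]]])

```text
time_s: 29.75
eef_pos: [580.0, -132.8, 23.1]
ee_rot: [0.003, 0.08, 0.997, -0.0]
force: [0.2, -0.0, -0.7]
finger_gap: 0.41
```

```bash
python3 - <<'E'
from h import *
plan([577.3,-131,11],.16)
E
```

```text
t 29.75 pos [ 580.  -132.8   23.1] F [ 0.2 -0.  -0.7] gap 0.41
  tool shift mm (cur axes) [ 3.1  1.4 12.1]  (target axes) [ 3.   1.4 12.1] turn [-0.     0.005 -0.001]
```

Emit:
play_rows(motion=[[[0.003,0.0015,0.003,0,0.005,-0.001],[0,0,0.005,0,0,0],[0,0,0.002,0,0,0],[0,0,0,0,0,0],[0,0,0,0,0,0]]])

```text
time_s: 30.25
eef_pos: [578.0, -131.0, 13.5]
ee_rot: [0.001, 0.08, 0.997, -0.0]
force: [-0.3, 0.1, -0.8]
finger_gap: 0.412
```

```bash
python3 - <<'E'
from h import *
plan([577.3,-131,11],.16)
s,im=snap('w23')
over('w23',[('20',(577.3,-131))],(180,180,330,330),4,)
E
```

```text
t 30.25 pos [ 578.  -131.    13.5] F [-0.3  0.1 -0.8] gap 0.412
  tool shift mm (cur axes) [ 0.7 -0.1  2.5]  (target axes) [ 0.7 -0.1  2.5] turn [-0.     0.002  0.001]
```

View pics/w23o.png

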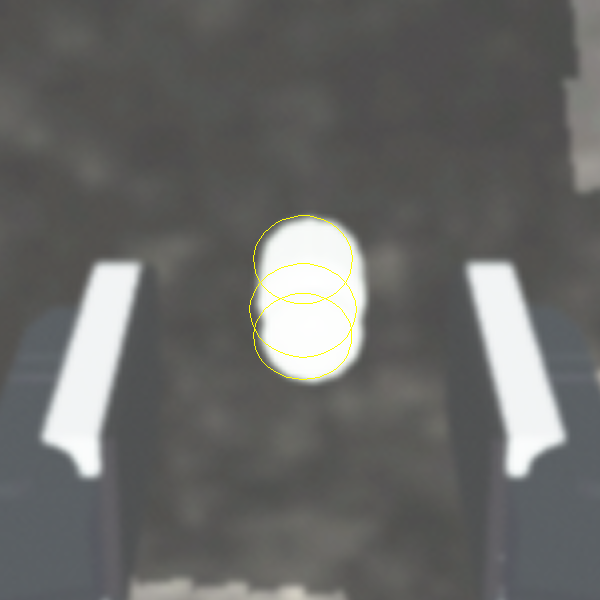

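Emit:
play_rows(motion=[[[0.0005,0.001,0.003,0,0.002,0.001],[0,0,0,0,0,0],[0,0,0,0,0,0],[0,0,0,0,0,0],[0,0,0,0,0,0]]])

```text
time_s: 30.8
eef_pos: [578.1, -129.9, 10.8]
ee_rot: [0.0, 0.08, 0.997, -0.0]
force: [-0.3, 0.3, 1.4]
finger_gap: 0.412
```

```bash
python3 - <<'E'
from h import *
plan([577.3,-129.8,11],.16)
E
```

```text
t 30.8 pos [ 578.1 -129.9   10.8] F [-0.3  0.3  1.4] gap 0.412
  tool shift mm (cur axes) [ 0.8 -0.  -0.2]  (target axes) [ 0.8 -0.  -0.2] turn [-0.  0. -0.]
```

Emit:
play_rows(motion=[[[0,0,0,0,0,0],[0,0,0,0,0,0],[0,0,0,0,0,0],[0,0,0,0,0,0],[0,0,0,0,0,0]]], fingers=255)

```text
time_s: 31.3
eef_pos: [578.1, -130.0, 11.1]
ee_rot: [0.0, 0.08, 0.997, -0.0]
force: [0.3, 0.8, -0.1]
finger_gap: 0.086
```

Emit:
play_rows(motion=[[[0,0,0,0,0,0],[0,0,0,0,0,0],[0,0,0,0,0,0],[0,0,-0.008,0,0,0],[0,0,-0.015,0,0,0]]])

```text
time_s: 31.8
eef_pos: [576.6, -129.6, 33.3]
ee_rot: [-0.002, 0.08, 0.997, 0.0]
force: [0.3, -0.8, -0.9]
finger_gap: 0.09
```

```bash
python3 - <<'E'
from h import *
plan([447.5,166.6,110],.165)
s,im=snap('w24')
cv2.imwrite('pics/w24c.png',cv2.resize(im[150:384,150:362],None,fx=3,fy=2.5))
E
```

```text
t 31.8 pos [ 576.6 -129.6   33.3] F [ 0.3 -0.8 -0.9] gap 0.09
  tool shift mm (cur axes) [175.  271.7 -76.1]  (target axes) [176.  271.  -76.7] turn [-0.    -0.003  0.004]
```

View pics/w24c.png

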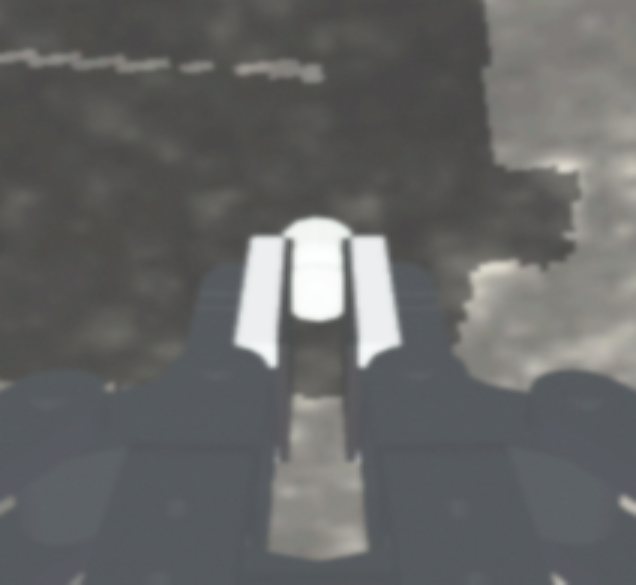

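Emit:
play_rows(motion=[[[0,0,-0.02,0,-0.003,0.004],[0,0,-0.03,0,0,0],[0.008,0.012,-0.02,0,0,0],[0.016,0.025,0,0,0,0],[0.02,0.03,0,0,0,0]]])

```text
time_s: 32.35
eef_pos: [549.8, -58.6, 114.7]
ee_rot: [0.008, 0.085, 0.996, -0.001]
force: [0.1, 0.8, -0.4]
finger_gap: 0.085
```

```bash
python3 - <<'E'
from h import *
plan([447.5,166.6,100],.165)
E
```

```text
t 32.35 pos [549.8 -58.6 114.7] F [ 0.1  0.8 -0.4] gap 0.085
  tool shift mm (cur axes) [139.  204.7  12.4]  (target axes) [137.9 205.4  14.7] turn [-0.001  0.015 -0.005]
```

Emit:
play_rows(motion=[[[0.022,0.033,0,-0.001,0.015,-0.005],[0.023,0.034,0,0,0,0],[0.023,0.034,0,0,0,0],[0.023,0.034,0,0,0,0],[0.02,0.03,0,0,0,0]]])

```text
time_s: 32.85
eef_pos: [467.1, 128.1, 120.1]
ee_rot: [0.005, 0.084, 0.996, 0.001]
force: [0.7, -0.6, -0.2]
finger_gap: 0.084
```

```bash
python3 - <<'E'
from h import *
plan([447.5,166.6,100],.165)
E
```

```text
t 32.85 pos [467.1 128.1 120.1] F [ 0.7 -0.6 -0.2] gap 0.084
  tool shift mm (cur axes) [26.  34.6 19.9]  (target axes) [25.7 34.7 20.1] turn [ 0.003  0.011 -0.003]
```

Emit:
play_rows(motion=[[[0.014,0.02,0,0.003,0.01,-0.003],[0.006,0.008,0.01,0,0,0],[0,0,0.02,0,0,0],[0,0,0.015,0,0,0],[0,0,0,0,0,0]]])

```text
time_s: 33.35
eef_pos: [451.7, 164.4, 76.8]
ee_rot: [0.004, 0.079, 0.997, 0.002]
force: [0.2, -0.2, 0.9]
finger_gap: 0.086
```

```bash
python3 - <<'E'
from h import *
plan([447.9,166.8,50],.165)
s,im=snap('w25')
big=cv2.resize(im,None,fx=4,fy=4,interpolation=cv2.INTER_CUBIC)
for i,c in enumerate(recs([610.3,139.2,2.9755])):
    draw(big,'wrist',[circ(c,DIA[i],26),circ(c,BORE[i],26-DEP[i])],s)
cv2.imwrite('pics/w25o.png',cv2.resize(big,(800,600)))
E
```

```text
t 33.35 pos [451.7 164.4  76.8] F [ 0.2 -0.2  0.9] gap 0.086
  tool shift mm (cur axes) [ 4.4  1.7 26.8]  (target axes) [ 4.2  1.8 26.8] turn [0.004 0.008 0.007]
```

View pics/w25o.png

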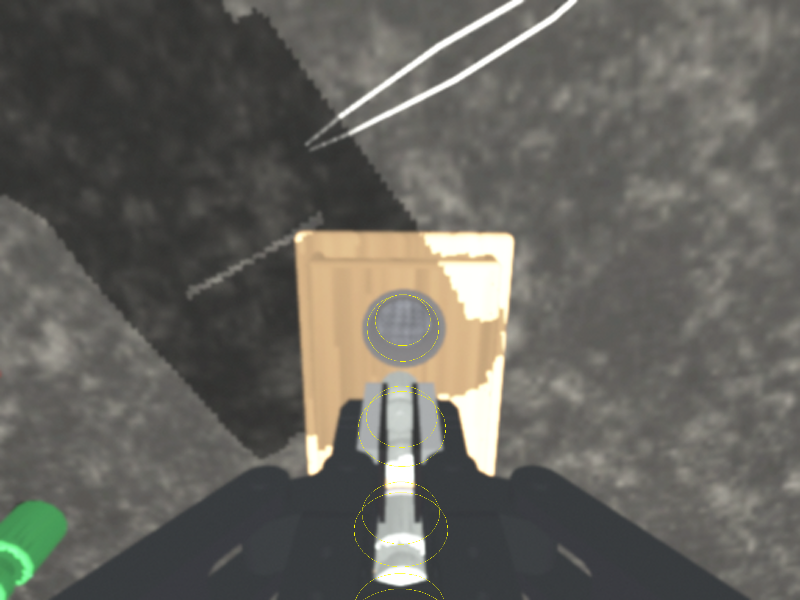

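Emit:
play_rows(motion=[[[0.004,0.002,0.005,0.004,0.008,0.007],[0,0,0.01,0,0,0],[0,0,0.01,0,0,0],[0,0,0,0,0,0],[0,0,0,0,0,0]]])

```text
time_s: 33.9
eef_pos: [450.0, 166.5, 51.9]
ee_rot: [0.001, 0.084, 0.996, 0.0]
force: [0.2, -0.4, -1.5]
finger_gap: 0.087
```

```bash
python3 - <<'E'
from h import *
plan([447.9,166.9,28],.165)
s,im=snap('w26')
E
```

```text
t 33.9 pos [450.  166.5  51.9] F [ 0.2 -0.4 -1.5] gap 0.087
  tool shift mm (cur axes) [ 2.2  0.1 23.9]  (target axes) [ 2.2  0.1 23.9] turn [ 0.001  0.003 -0.003]
```

View pics/w26b.png

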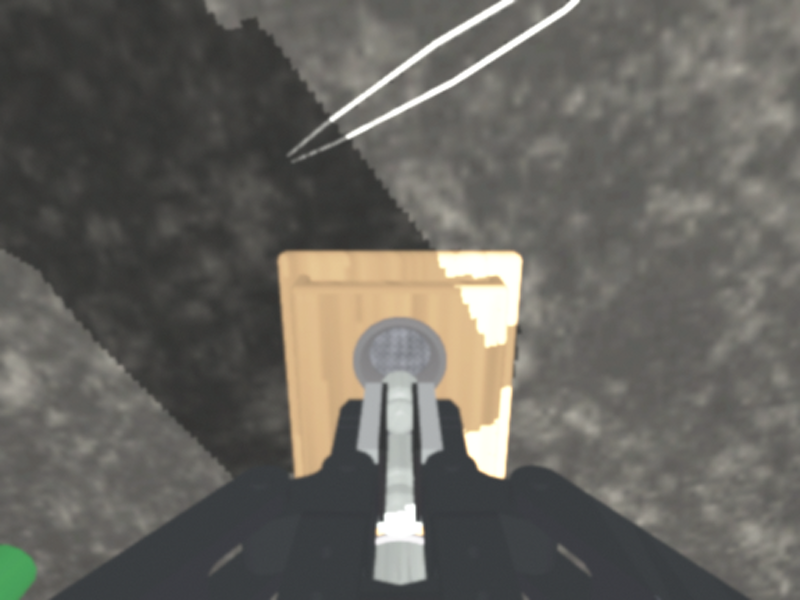

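Emit:
play_rows(motion=[[[0.002,0,0.005,0.001,0.003,-0.003],[0,0,0.006,0,0,0],[0,0,0.005,0,0,0],[0,0,0,0,0,0],[0,0,0,0,0,0]]])

```text
time_s: 34.45
eef_pos: [448.1, 166.9, 34.8]
ee_rot: [-0.0, 0.082, 0.997, 0.0]
force: [0.0, 0.6, 0.0]
finger_gap: 0.084
```

```bash
python3 - <<'E'
from h import *
plan([447.9,166.9,28],.165)
E
```

```text
t 34.45 pos [448.1 166.9  34.8] F [0.  0.6 0. ] gap 0.084
  tool shift mm (cur axes) [ 0.2 -0.   6.8]  (target axes) [ 0.2 -0.   6.8] turn [ 0. -0.  0.]
```

Emit:
play_rows(motion=[[[0,0,0.003,0,0,0],[0,0,0.003,0,0,0],[0,0,0.001,0,0,0],[0,0,0,0,0,0],[0,0,0,0,0,0]]])

```text
time_s: 34.95
eef_pos: [448.4, 167.0, 28.0]
ee_rot: [0.0, 0.082, 0.997, 0.0]
force: [-0.8, 0.1, 1.0]
finger_gap: 0.086
```

```bash
python3 - <<'E'
from h import *
plan([447.9,166.9,28],.165)
s,im=snap('w27')
cv2.imwrite('pics/w27c.png',cv2.resize(im[150:384,150:362],None,fx=3,fy=2.5))
E
```

```text
t 34.95 pos [448.4 167.   28. ] F [-0.8  0.1  1. ] gap 0.086
  tool shift mm (cur axes) [ 0.5 -0.2  0. ]  (target axes) [ 0.5 -0.2  0. ] turn [0.001 0.    0.   ]
```

View pics/w27c.png

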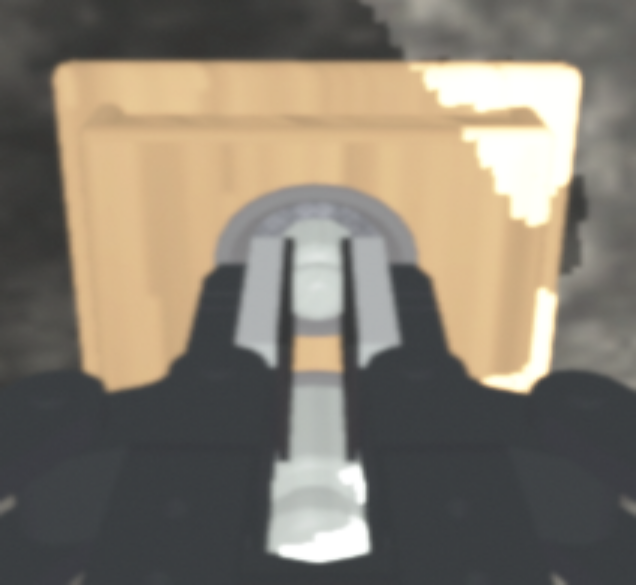

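Emit:
play_rows(motion=[[[0,0,0,0,0,0],[0,0,0,0,0,0],[0,0,0,0,0,0],[0,0,0,0,0,0],[0,0,0,0,0,0]]], fingers=190)

```text
time_s: 35.5
eef_pos: [448.7, 167.1, 27.8]
ee_rot: [0.001, 0.082, 0.997, 0.0]
force: [0.1, -0.8, 0.3]
finger_gap: 0.257
```

Emit:
play_rows(motion=[[[0,0,-0.008,0,0,0],[0,0,-0.02,0,0,0],[0,0,-0.04,0,0,0],[0.01,0,-0.04,0,0,0],[0.02,0,-0.03,0,0,0]]])

```text
time_s: 36.0
eef_pos: [417.9, 171.1, 168.4]
ee_rot: [-0.003, 0.083, 0.997, -0.001]
force: [0.3, 0.9, -0.7]
finger_gap: 0.257
```

Emit:
play_rows(motion=[[[0.01,0,-0.01,0,0,0],[0,0,0,0,0,0],[0,0,0,0,0,0],[0,0,0,0,0,0],[0,0,0,0,0,0]]])

```text
time_s: 36.5
eef_pos: [408.4, 173.4, 183.2]
ee_rot: [0.001, 0.083, 0.997, 0.001]
force: [-0.2, -0.1, -0.2]
finger_gap: 0.257
```

```bash
python3 - <<'E'
from h import *
plan([447.9,166.9,28],.165)
s,im=snap('w28')
p=recs([610.3,139.2,2.9755])
big=cv2.resize(im,None,fx=4,fy=4,interpolation=cv2.INTER_CUBIC)
for i,w in enumerate(['500','200','100','20']):
    d,h,b,k=W[w]; f=26-DEP[i]; draw(big,'wrist',[circ(p[i],d,f),circ(p[i],d,f+b),circ(p[i],k,f+(h+b)/2+1.5)],s)
cv2.imwrite('pics/w28o.png',cv2.resize(big[600:1536,650:1500],None,fx=.64,fy=.64,interpolation=cv2.INTER_AREA))
for n in ['top','side']:
    cv2.imwrite(f'pics/{n}9.png',bot.camera(n)[:,:,::-1])
t=cv2.imread('pics/top9.png'); sd=cv2.imread('pics/side9.png')
cv2.imwrite('pics/t9.png',cv2.resize(t[140:260,180:380],None,fx=4,fy=4,interpolation=cv2.INTER_CUBIC))
cv2.imwrite('pics/s9.png',cv2.resize(sd[150:320,160:360],None,fx=3.5,fy=3.5,interpolation=cv2.INTER_CUBIC))
E
```

```text
t 36.5 pos [408.4 173.4 183.2] F [-0.2 -0.1 -0.2] gap 0.257
  tool shift mm (cur axes) [-3.990e+01 -1.000e-01  1.553e+02]  (target axes) [-4.000e+01  1.000e-01  1.552e+02] turn [ 0.001  0.001 -0.   ]
```

View pics/w28o.png

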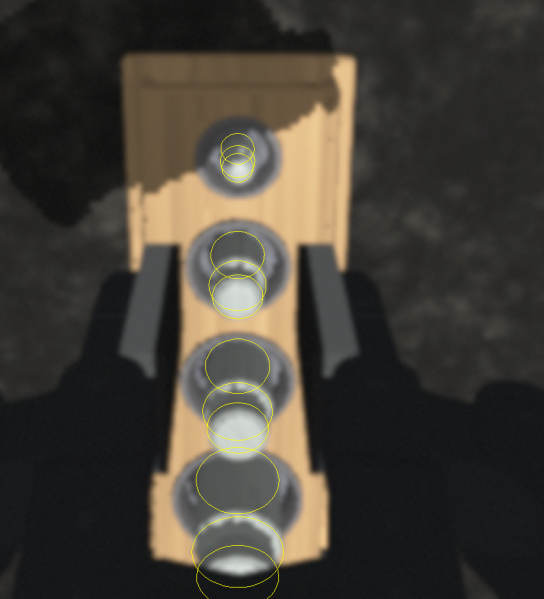

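View pics/s9.png

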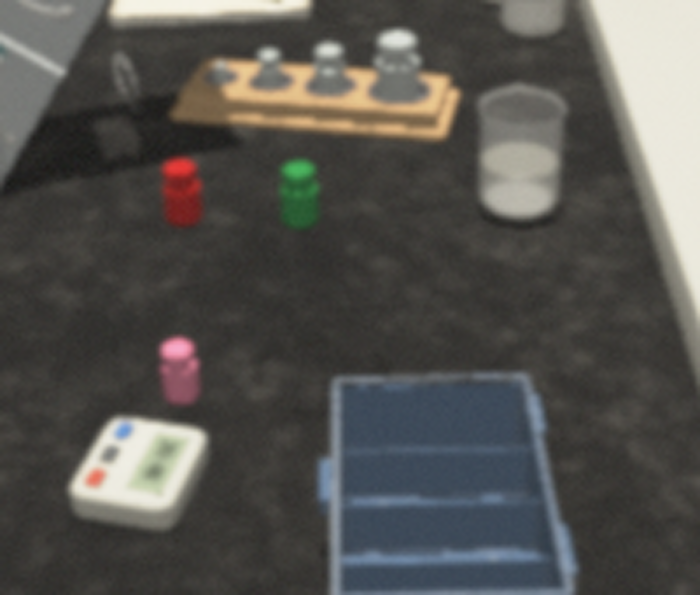

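View pics/t9.png

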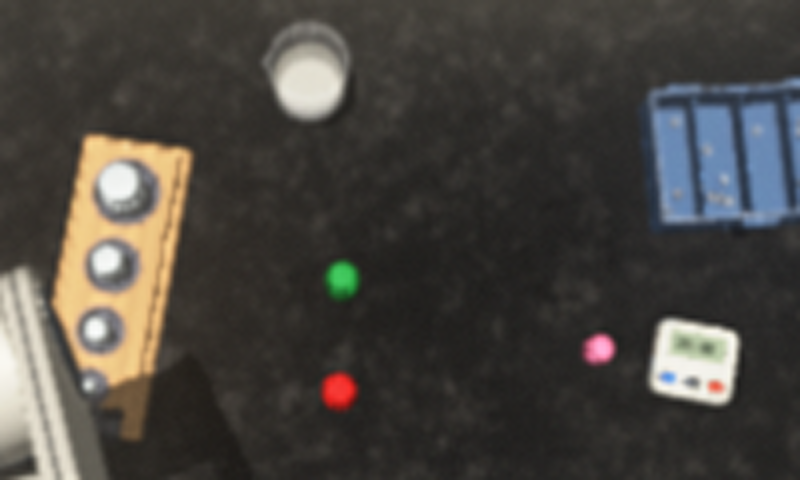

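View pics/w28b.png

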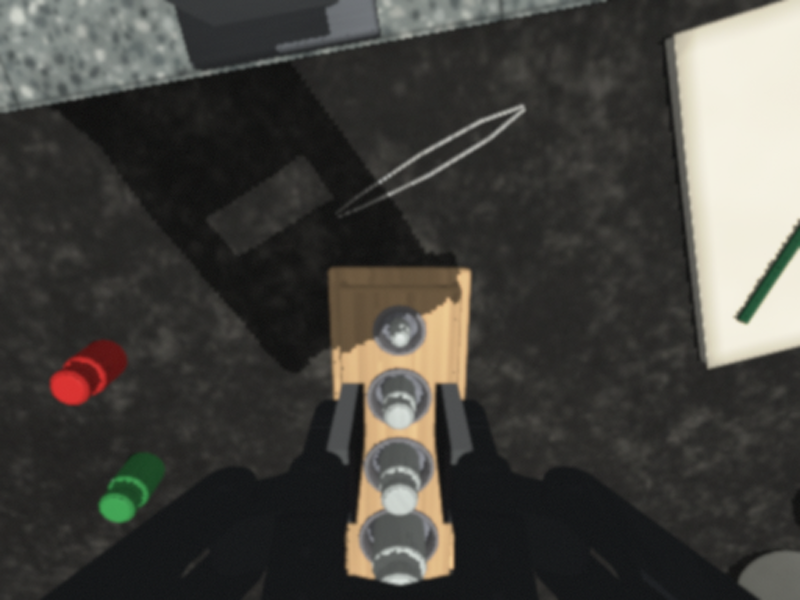

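```bash
python3 -c "
import cv2;im=cv2.imread('pics/w28.png');cv2.imwrite('pics/z.png',cv2.resize(im[185:285,215:300],None,fx=6,fy=6,interpolation=cv2.INTER_CUBIC))"
```

```text
(no output)
```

View pics/z.png

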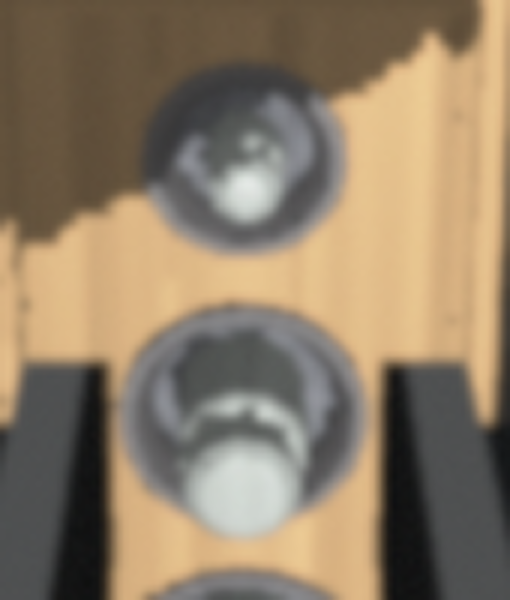

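The 20 g and 100 g weights stand upright in their recesses, centred on the expected positions. Handing in.

```bash
python3 -c "
from station import bot
print(bot.close_job(), bot.sense()['time_s'])"
```

```text
the job is handed in; nothing more can be done
the job is handed in; nothing more can be done
```

All four check weights are back in the stand in order of size, 500 g in the widest recess down to 20 g in the narrowest, and the job is handed in. It took about 37 s of the 106 s allowed.

- **Placing:** I carried each weight upright and lowered it into its recess. I released the 200 g and 100 g once the wrist had lost the load. The 500 g was released with about half its weight still on the wrist. For the 20 g I went by height, because it is too light for the force reading to show.
- **Upright and seated:** In the last wrist picture, outlines of each weight standing upright on its recess floor matched all four weights. The side and top pictures agreed, though the side view shows little of the 20 g.
- **Left alone:** In the final pictures the beaker, the timer and the green, red and pink look-alikes stand where they were.
- **Disagreements:** Early position readings from the top and wrist cameras differed by 2–3 mm. I settled the positions with close-up wrist pictures. No check failed.

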